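# Clamp a riveted panel and trace its seam with a probe

## Robot

A 7-joint arm with a two-finger parallel gripper is mounted at the origin on the work surface. World frame = base frame: x ahead of the robot, y to its left, z up, the work surface at z = 0. Lengths are in m, angles in rad, forces in N, time in s.
With the tool pointing down it reaches from about 0.425 to 0.95 m from the base axis. Payload 4.7 kg.
Tool frame: the origin (TCP) lies at the centre of the arm's flange, where the gripper is bolted on; the fingertips stand 173 mm ahead of it and the grasp point (between the pads) lies 155 mm ahead of it; z points along the fingers, y is the direction in which the jaws open and shut (so a half turn about z gives the same grasp; the last joint's range is limited). The gripper opens to 85 mm and grips with 20 to 120 N. Pads are 22 mm wide; open, the fingers measure 114 mm over their backs; the gripper's body (76 mm by 85 mm) begins 54 mm behind the grasp point. The pads swing forward as they close: fully open they stand 13 mm farther back than shut.
Start: joints at [1.208, 0.469, -0.049, 1.532, 0.024, 1.141, -0.082], TCP at [0.221, -0.638, 0.405] pointing down, gripper open.
Joint ranges: [-2.59, 2.59], [-0.33, 1.99], [-1.39, 1.29], [0.1, 2.45], [-1.04, 4.18], [0.21, 1.99], [-2.66, 2.66]. Speed limits (rad/s): [2.57, 2.57, 3.14, 3.14, 3.14, 3.14, 3.14].

## Interface

Orientations are given as a unit quaternion [x, y, z, w].
In Python, from workcell import env gives the robot as it stands. The module is installed in compiled form; this text tells all that it offers.
- The arm moves only by the tool apply_moves, never from a script. Its argument "series" is a list that holds one entry, the list of rows, each a list of 5 numbers: the shift along the tool's x, y, z in units of 40 mm (1.0 is 40 mm), then the turn about the tool's z in units of 10 degrees (1.0 is 10 degrees), then the finger opening in mm, from 0 to 85.4. In form: [[[dx, dy, dz, spin, grip], ...]]. A call has 1 to 12 rows; each row shifts and turns the commanded pose from where the row before left it, along the tool's axes as they then stand; what a row does not reach is not made up. A row lasts 1/8 s, in which the tool goes at most 62.5 mm and 10.7 degrees, less where a joint would pass 70% of its speed; a pose out of reach is approached as far as the arm can. A call is refused whole if a number of a shift passes 1 or a number of a turn 1, either way. A call with a gripper value outside its range is refused whole. The fingers move at their own pace and stop on an object; "newtons" is the grip in N (left out, the last holds). Time passes only in rows, so rows that do not move let the fingers close. It gives the time, the measured TCP pose, the force and the opening at its end, in the units of the state.
- env.read_state(): the state, without advancing time (a new reading comes with each control period).
- env.read_camera(name): name is "side" or "top" or "wrist"; returns (picture, depth): 384x512x3 uint8, red, green, blue; 384x512 float32, m along the optical axis (not along the pixel's ray), 0 where there is no reading.
- env.camera_model(name): a dict with "fovy" (degrees; the focal length in pixels is half the picture's height over the tangent of half this angle, whatever the lens; pixels are square), "cx", "cy" (the principal point, pixels), "position" and "rotation" of the camera in the world; the wrist camera has in their place "T_tool_cam" (4x4, takes a point from camera to tool coordinates, whose origin is the TCP and whose axes are the flange's). Camera axes: x right, y down, z forward; pixel columns grow to the right and rows downward; lengths in m; the calibration is good to about 2 mm. A picture is of the moment at which its call begins: read the wrist's pose just before it. camera_model takes no time and is no camera call.
- env.finish_job(): hands the job in, once; it reports no verdict.
The state is a dict: "time": time; "joint_pos": joint angles; "joint_vel": joint speeds; "tau": joint torques, N m; "eef_pos": TCP position; "eef_rot": TCP orientation; "ft_force": force on the tool from outside, world axes, zero at the start; "torque": the same for the moment, N m; "gripper_width": finger opening in m.
Only numpy, scipy, OpenCV 4.12 (cv2) and the standard library are available. Lean on these libraries where they do the work, as an engineer would, in place of code of your own. Each camera call takes 0.05 s, during which the arm holds its last target. There are 200 camera calls.

## Task

Fit every hold-down clamp lying on the bench onto the spindle of its own colour, turned so that its D-shaped bore matches the spindle's flat, and pushed fully down onto the flange. Only then take the probe from its stand and draw its tip slowly (about 2 cm a second), touching the panel lightly, along the whole seam from the green dot to the red dot and back along it to the green dot, then put it back upright in its stand. Leave the tape measure, jar and snips where they are.

Things in the scene. Friction and masses are not known exactly. Their poses are not given: they have to be found in the camera images.
- clamp_red_mid (a point): Loose red clamp (may be absent), 84 to 168 g; point half-way up on its bore axis, z up. Hub 42 mm long (x -20 to +22), 40 wide (flat sides +-y, to grip), 36 high; nose 16 wide, 14 high, along +x to 62 mm from the axis, black end. Through D-bore: radius 13.3 mm, flat 7.3 mm from the axis on the nose side, where the hub top has a white mark.
- spindle_red_seat (a point): Centre of the 44 mm flange top where the red clamp rests: foot of the fixed upright D-shaped steel spindle with red collar, far side of the jig, 100 mm apart in a row, 15 mm above the table; colours swap. z up. Spindle radius 12 mm, flat 6 mm from the axis facing +x, 28 mm tall, last 6 mm tapered. A red pointer with white mark shows +x; the seated clamp's nose points along it.
- clamp_blue_mid (a point): Loose blue clamp (may be absent), 84 to 168 g; point half-way up on its bore axis, z up. Hub 42 mm long (x -20 to +22), 40 wide (flat sides +-y, to grip), 36 high; nose 16 wide, 14 high, along +x to 62 mm from the axis, black end. Through D-bore: radius 13.3 mm, flat 7.3 mm from the axis on the nose side, where the hub top has a white mark.
- spindle_blue_seat (a point): Centre of the 44 mm flange top where the blue clamp rests: foot of the fixed upright D-shaped steel spindle with blue collar, far side of the jig, 100 mm apart in a row, 15 mm above the table; colours swap. z up. Spindle radius 12 mm, flat 6 mm from the axis facing +x, 28 mm tall, last 6 mm tapered. A blue pointer with white mark shows +x; the seated clamp's nose points along it.
- clamp_yellow_mid (a point): Loose yellow clamp (may be absent), 84 to 168 g; point half-way up on its bore axis, z up. Hub 42 mm long (x -20 to +22), 40 wide (flat sides +-y, to grip), 36 high; nose 16 wide, 14 high, along +x to 62 mm from the axis, black end. Through D-bore: radius 13.3 mm, flat 7.3 mm from the axis on the nose side, where the hub top has a white mark.
- spindle_yellow_seat (a point): Centre of the 44 mm flange top where the yellow clamp rests: foot of the fixed upright D-shaped steel spindle with yellow collar, far side of the jig, 100 mm apart in a row, 15 mm above the table; colours swap. z up. Spindle radius 12 mm, flat 6 mm from the axis facing +x, 28 mm tall, last 6 mm tapered. A yellow pointer with white mark shows +x; the seated clamp's nose points along it.
- probe: The whole inspection probe (origin under the centre of its grip block, where the block meets the steel barrel; z up when it stands in its stand).
- probe_mid (a point): Centre of the probe's grip, a black 30 x 30 mm square block 46 mm high with orange band and a small orange cap on top (8 mm high). Below it along -z: steel barrel, 12 mm diameter, 30 mm long, then a thin sprung brass tip ending 71 mm below this point when not pressed. It stands upright, the block's underside on the stand's top. 100 g.
- probe_tip (a point): The very end of the probe's brass tip (7 mm diameter, rounded), on the probe's axis, 18 mm below the barrel. The tip springs back up into the barrel by at most 8 mm (about 0.8 N to start, 2.8 N fully in).
- stand_top (a point): Centre of the top of the probe's fixed green stand, a 64 x 64 mm block 58 mm high: the mouth of its vertical round hole, 21 mm in diameter with a 3 mm chamfer and 54 mm deep. z is up.
- seam_0 (a point): Point on the seam, a dark 3 mm line on the panel in the jig (surface 13.5 mm above the table): start of the seam, at the green dot. The seam runs in straight lines from seam_0 to seam_6 in order.
- seam_1 (a point): Point on the seam, a dark 3 mm line on the panel in the jig (surface 13.5 mm above the table): on the first straight run, 40 mm from the start. The seam runs in straight lines from seam_0 to seam_6 in order.
- seam_2 (a point): Point on the seam, a dark 3 mm line on the panel in the jig (surface 13.5 mm above the table): on the first straight run, 80 mm from the start. The seam runs in straight lines from seam_0 to seam_6 in order.
- seam_3 (a point): Point on the seam, a dark 3 mm line on the panel in the jig (surface 13.5 mm above the table): end of the first straight run, 120 mm from the start, where the seam turns off at 45 degrees. The seam runs in straight lines from seam_0 to seam_6 in order.
- seam_4 (a point): Point on the seam, a dark 3 mm line on the panel in the jig (surface 13.5 mm above the table): end of the slanting run (42 mm long), where the second straight run begins. The seam runs in straight lines from seam_0 to seam_6 in order.
- seam_5 (a point): Point on the seam, a dark 3 mm line on the panel in the jig (surface 13.5 mm above the table): middle of the second straight run. The seam runs in straight lines from seam_0 to seam_6 in order.
- seam_6 (a point): Point on the seam, a dark 3 mm line on the panel in the jig (surface 13.5 mm above the table): end of the seam, at the red dot, 50 mm after the second bend. The seam runs in straight lines from seam_0 to seam_6 in order.
- tape_measure: Yellow tape measure, 62 x 66 x 34 mm, origin under its centre; not to be disturbed.
- rivet_jar: Metal rivet jar, 56 mm diameter, 60 mm high, origin under its centre; not to be disturbed.
- snips: Tin snips with red and blue handles, about 220 mm long, lying flat; not to be disturbed.
Mind the look-alikes: they are no part of the job. What is meant by the probe is not turquoise, and is the smaller of those in its own colour.

How it is judged:
By the outcome, as a careful person would: the job done as asked, in the order asked, and still so for the second after the job is handed in, with the robot touching nothing.
Of clamp_red, clamp_blue, clamp_yellow only 2 to 3 are there at a start; the rules pass over those that are not, and their reading is None.
At some moment in a run one of clamp_red, clamp_blue, clamp_yellow may be knocked a few centimetres aside while the robot is not near it.
It also fails if it takes over 208 s, if anything falls off the work surface, if the arm or the gripper's body presses on something with over 40 N, if the wrist force passes 120 N, or if a joint passes its speed limit or range.

## Working session

There is one attempt and no reset: what is moved stays moved. The work goes in short steps, Python scripts to look and compute and a tool call to move; the robot and the scene stay as the last step left them, time stands still between calls to the robot, and variables do not carry over. Pictures are saved under pics/ and viewed, about 12 in all and at most 16, crops included, and the job is handed in when it is done.

Besides the shell and the picture viewer there is one more tool, called after "Request:" as name([rows], argument=value, ...), one row to a line, values as JSON. apply_moves: Moves the arm, as the interface text tells. Its arguments: {"type":"object","properties":{"series":{"type":"array","items":{"type":"array","items":{"type":"array","items":{"type":"number"}}}},"newtons":{"type":"number"}},"required":["series"]}

```bash
mkdir -p pics; cat > h.py <<'E'
import numpy as np, cv2
from scipy.spatial.transform import Rotation as R
from workcell import env
def cam(name):
    s=env.read_state(); m=env.camera_model(name); im,d=env.read_camera(name)
    f=im.shape[0]/2/np.tan(np.radians(m['fovy'])/2)
    if name=='wrist':
        T=np.array(m['T_tool_cam']); Rt=R.from_quat(s['eef_rot']).as_matrix()
        Rc=Rt@T[:3,:3]; p=Rt@T[:3,3]+np.array(s['eef_pos'])
    else: Rc=np.array(m['rotation']); p=np.array(m['position'])
    return dict(im=im,d=d,f=f,cx=m['cx'],cy=m['cy'],R=Rc,p=p,m=m)
def ray(c,u,v,z):
    uv=np.atleast_2d(np.c_[u,v]).astype(float)
    r=np.c_[(uv[:,0]-c['cx'])/c['f'],(uv[:,1]-c['cy'])/c['f'],np.ones(len(uv))]@c['R'].T
    return c['p']+r*((z-c['p'][2])/r[:,2])[:,None]
def proj(c,P):
    q=(np.atleast_2d(P)-c['p'])@c['R']; return np.c_[q[:,0]/q[:,2]*c['f']+c['cx'],q[:,1]/q[:,2]*c['f']+c['cy']]
def pts(c):
    v,u=np.mgrid[:c['d'].shape[0],:c['d'].shape[1]]; d=c['d']
    P=np.stack([(u-c['cx'])/c['f']*d,(v-c['cy'])/c['f']*d,d],-1)
    return P@c['R'].T+c['p']
def save(im,n,crop=None,s=1):
    if crop: im=im[crop[1]:crop[3],crop[0]:crop[2]]
    cv2.imwrite('pics/'+n,cv2.cvtColor(cv2.resize(im,None,fx=s,fy=s,interpolation=cv2.INTER_CUBIC),cv2.COLOR_RGB2BGR))
E
python3 - <<'E'
from h import *
s=env.read_state();print(s)
for n in('top','side'):
    c=cam(n);print(n,c['m']);save(c['im'],n+'0.png',None,1.5); np.savez(n+'0.npz',im=c['im'],d=c['d'])
print(env.camera_model('wrist'))
E
```

```text
{'time': 0.0, 'joint_pos': array([ 1.20810041,  0.46947822, -0.04857098,  1.53372787,  0.02410724,
        1.14103434, -0.08231658]), 'joint_vel': array([-1.92446578e-03, -2.43468808e-05,  7.06311951e-04, -1.11873907e-03,
        1.81610669e-04, -1.08410708e-03,  1.67565552e-03]), 'tau': array([ 3.93517994e-04, -5.10313439e+01, -4.62458585e-02, -2.37716067e+01,
        1.08468131e-02,  7.45395402e-03, -4.97768781e-06]), 'eef_pos': array([ 0.2210762 , -0.63749943,  0.40362184]), 'eef_rot': array([ 9.86104523e-01,  1.66122864e-01, -2.18386745e-04, -1.00757164e-03]), 'ft_force': array([0.0874195 , 0.20814888, 0.31134395]), 'torque': array([ 0.0020172 ,  0.01248599, -0.0123471 ]), 'gripper_width': 0.08518184691450133}
top {'fovy': 48.24785203305012, 'cx': 252.55723263279774, 'cy': 194.5424540797851, 'position': array([0.37857464, 0.05653923, 1.11857546]), 'rotation': array([ 0.72430284, -0.68171624,  0.07139906, -0.07450188])}
side {'fovy': 44.893235935439186, 'cx': 254.3428875939932, 'cy': 188.86041698216727, 'position': array([0.01660627, 1.00762957, 0.84142979]), 'rotation': array([-0.22027558,  0.8585562 , -0.44509255,  0.12748544])}
{'fovy': 58.17881802439122, 'cx': 255.0446857887421, 'cy': 190.5955769306069, 'T_tool_cam': array([[-5.48373869e-04, -9.53484537e-01, -3.01441433e-01,
         7.71914486e-02],
       [ 9.99999822e-01, -5.93914967e-04,  5.94310022e-05,
         1.01912891e-04],
       [-2.35697120e-04, -3.01441346e-01,  9.53484693e-01,
         3.09362648e-02],
       [ 0.00000000e+00,  0.00000000e+00,  0.00000000e+00,
         1.00000000e+00]])}
```

```bash
sed -i "s/Rc=np.array(m\['rotation'\])/Rc=R.from_quat(m['rotation']).as_matrix()/" h.py
```

```text
(no output)
```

View pics/top0.png

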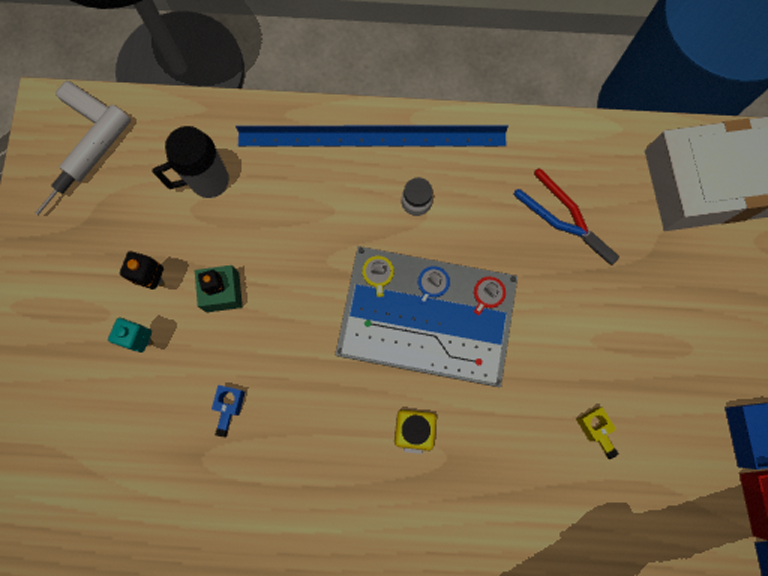

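View pics/side0.png

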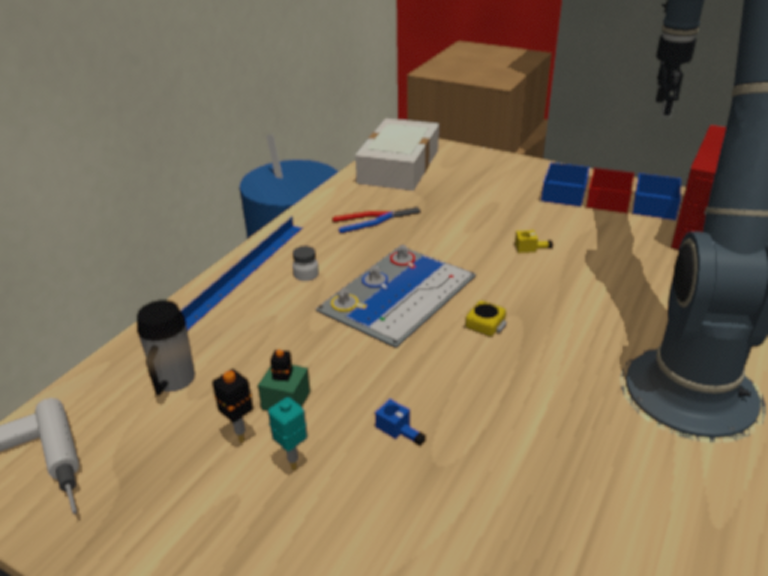

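```bash
cat >> h.py <<'E'
def hsv(c): return cv2.cvtColor(c['im'],cv2.COLOR_RGB2HSV)
RANGES=dict(yellow=((20,130,60),(35,255,255)),blue=((105,130,40),(125,255,255)),green=((40,80,40),(85,255,255)),teal=((80,120,60),(98,255,255)),red=((0,150,70),(6,255,255)))
def blobs(c,col,amin=15):
    lo,hi=RANGES[col]; k=cv2.inRange(hsv(c),lo,hi)
    if col=='red': k|=cv2.inRange(hsv(c),(172,150,70),(180,255,255))
    n,l,st,ce=cv2.connectedComponentsWithStats(k)
    return [(st[i],ce[i],l==i) for i in range(1,n) if st[i][4]>=amin]
E
python3 - <<'E'
from h import *
c=cam('top'); P=pts(c)
for col in RANGES:
    for st,ce,m in blobs(c,col):
        q=P[m&(c['d']>0)]
        if len(q)==0: continue
        print(col,st[4],ce.round(0),'med',np.median(q,0).round(3),'zmax',np.percentile(q[:,2],97).round(3))
E
```

```text
yellow 152 [252. 182.] med [0.644 0.071 0.014] zmax 0.019
yellow 402 [398. 285.] med [ 0.398 -0.31   0.031] zmax 0.039
yellow 391 [276. 286.] med [ 0.377 -0.002  0.032] zmax 0.037
blue 5094 [471.  37.] med [ 1.3   -0.684 -0.252] zmax -0.245
blue 2296 [248.  90.] med [0.908 0.1   0.003] zmax 0.027
blue 282 [365. 143.] med [ 0.768 -0.225  0.015] zmax 0.019
blue 2253 [286. 208.] med [ 0.577 -0.022  0.014] zmax 0.018
blue 311 [151. 270.] med [0.4   0.313 0.033] zmax 0.039
blue 970 [500. 289.] med [ 0.406 -0.55   0.01 ] zmax 0.056
blue 121 [508. 372.] med [ 0.211 -0.575  0.016] zmax 0.033
green 413 [144. 192.] med [0.586 0.336 0.058] zmax 0.062
green 16 [245. 215.] med [0.554 0.085 0.014] zmax 0.018
teal 265 [ 82. 222.] med [0.497 0.458 0.129] zmax 0.141
red 267 [374. 132.] med [ 0.805 -0.254  0.015] zmax 0.02
red 137 [325. 196.] med [ 0.616 -0.118  0.015] zmax 0.019
red 99 [509. 326.] med [ 0.319 -0.591  0.005] zmax 0.058
```

```bash
cat >> h.py <<'E'
def yaw():
    x=R.from_quat(env.read_state()['eef_rot']).as_matrix()[:,0]; return np.degrees(np.arctan2(x[1],x[0]))
def plan(target,yaw_t=None):
    "total move in tool units (before spin), and spin units"
    s=env.read_state(); M=R.from_quat(s['eef_rot']).as_matrix()
    d=M.T@(np.array(target)-s['eef_pos'])/0.04
    y=yaw(); sp=None if yaw_t is None else -((yaw_t-y+90)%180-90)/10
    print('pos',s['eef_pos'].round(4),'yaw',round(y,2),'tilt',M[2,2].round(5),'units',d.round(3),'spin',sp,'F',s['ft_force'].round(1),'w',round(s['gripper_width']*1e3,1),'t',s['time'],'j',s['joint_pos'].round(2))
E
python3 -c "
from h import *
plan((0.398,-0.31,0.36),0)"
```

```text
pos [ 0.2211 -0.6376  0.4039] yaw 19.13 tilt -1.0 units [ 6.861 -6.287  1.107] spin 1.912733716285001 F [-0.4 -0.3 -0.8] w 85.5 t 0.15 j [ 1.21  0.47 -0.05  1.53  0.02  1.14 -0.08]
```

Request:
apply_moves([
  [[0.86,-0.79,0.14,0,85],[0.86,-0.79,0.14,0,85],[0.86,-0.79,0.14,0,85],[0.86,-0.79,0.14,0,85],[0.86,-0.79,0.14,0,85],[0.86,-0.79,0.14,0,85],[0.86,-0.79,0.14,0,85],[0.86,-0.79,0.14,0,85],[0,0,0,0,85]],
], newtons=40)

```text
time: 1.27
eef_pos: [0.4001, -0.305, 0.3595]
eef_rot: [0.985, 0.17, 0.0, -0.001]
ft_force: [0.4, -0.8, 0.6]
gripper_width: 0.0849
```

```bash
cat >> h.py <<'E'
def clamp(col,z=0.036):
    "wrist look: hub-top centre region etc."
    c=cam('wrist'); P=pts(c); B=[b for b in blobs(c,col,200)]
    for st,ce,m in B:
        q=P[m&(c['d']>0)]; print(col,st,ce.round(1),np.median(q,0).round(4),np.percentile(q[:,2],[5,50,95]).round(4))
    return c,P,B
E
python3 - <<'E'
from h import *
plan((0.398,-0.31,0.36))
c,P,B=clamp('yellow'); save(c['im'],'w1.png',None,1.3); plan((0.398,-0.31,0.36))
E
```

```text
pos [ 0.4001 -0.305   0.3595] yaw 19.56 tilt -1.0 units [-0.092  0.1   -0.013] spin None F [ 0.4 -0.8  0.6] w 84.9 t 1.275 j [ 0.75  0.25 -0.21  1.98  0.06  0.92 -0.72]
yellow [ 233  135   55   78 2420] [260.7 170.5] [ 0.4023 -0.3092  0.0353] [0.0053 0.0353 0.0368]
pos [ 0.3991 -0.3072  0.3597] yaw 19.34 tilt -1.0 units [-0.048  0.056 -0.007] spin None F [ 0.3 -1.2  0.5] w 84.9 t 1.325 j [ 0.75  0.25 -0.21  1.98  0.06  0.92 -0.72]
```

View pics/w1.png

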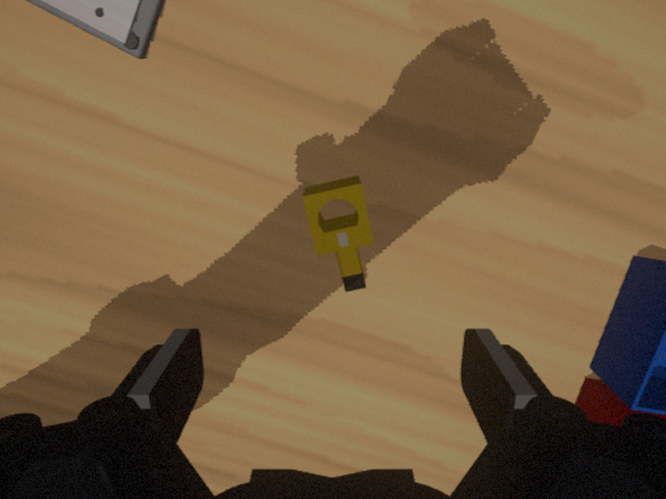

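```bash
cat >> h.py <<'E'
def hub(col,z=0.036,near=None):
    c=cam('wrist'); P=pts(c); out=[]
    for st,ce,m in blobs(c,col,200):
        k=m&(np.abs(P[...,2]-z)<0.006)
        if k.sum()<150: continue
        k=cv2.morphologyEx(k.astype(np.uint8),cv2.MORPH_OPEN,np.ones((3,3)))
        v,u=np.nonzero(k); Q=ray(c,u,v,z)[:,:2]
        (cen,wh,a)=cv2.minAreaRect((Q*1000).astype(np.float32)); cen=np.array(cen)/1000
        low=P[m&(P[...,2]<z-0.009)&(P[...,2]>z-0.032)][:,:2]; far=low[np.linalg.norm(low-cen,axis=1)>0.024]
        nd=far.mean(0)-cen if len(far) else np.array([np.nan]*2); na=np.degrees(np.arctan2(nd[1],nd[0]))
        aa=a+90*np.round((na-a)/90); u_=np.array([np.cos(np.radians(aa)),np.sin(np.radians(aa))])
        ax=cen-0.001*u_
        print(col,'size',np.round(wh,1),'axis',ax.round(4),'nose angle rect',round(aa,2),'rough',round(na,1),'n',len(far)); out.append((ax,aa))
    return c,out
E
python3 - <<'E'
from h import *
c,o=hub('yellow')
if o:
    ax,a=o[0]; plan((*ax,0.26),a)
E
```

```text
yellow size [43.  39.8] axis [ 0.4073 -0.3064] nose angle rect -147.65 rough -147.7 n 398
pos [ 0.3984 -0.3086  0.3598] yaw 19.18 tilt -1.0 units [0.23  0.019 2.496] spin -1.3171997934498534 F [-0.9 -0.3  0.6] w 85.0 t 1.375 j [ 0.75  0.25 -0.21  1.97  0.06  0.92 -0.72]
```

Request:
apply_moves([
  [[0.12,0,0.8,0,85],[0.11,0.02,0.8,0,85],[0,0,0.8,0,85],[0,0,0,-0.7,85],[0,0,0,-0.62,85],[0,0,0,0,85],[0,0,0,0,85]],
])

```text
time: 2.25
eef_pos: [0.4069, -0.3074, 0.264]
eef_rot: [0.961, 0.277, -0.0, 0.0]
ft_force: [-0.0, -0.1, 0.4]
gripper_width: 0.0847
```

```bash
python3 - <<'E'
from h import *
c,o=hub('yellow')
if o:
    ax,a=o[0]; plan((*ax,0.181),a)
E
```

```text
yellow size [43.2 40. ] axis [ 0.4077 -0.3059] nose angle rect -147.9 rough -148.3 n 660
pos [ 0.407  -0.3071  0.264 ] yaw 32.18 tilt -1.0 units [ 0.03  -0.017  2.076] spin 0.00841151689941455 F [-0.9  0.2 -0.4] w 85.1 t 2.3 j [ 0.76  0.39 -0.25  2.05  0.14  0.72 -0.58]
```

Request:
apply_moves([
  [[0.03,-0.02,0.7,0,85],[0,0,0.7,0,85],[0,0,0.45,0,85],[0,0,0.22,0,85],[0,0,0,0,85],[0,0,0,0,30],[0,0,0,0,30],[0,0,0,0,30],[0,0,0,0,30],[0,0,0,0,30],[0,0,0,0,30]],
], newtons=60)

```text
time: 3.68
eef_pos: [0.4083, -0.3054, 0.1819]
eef_rot: [0.96, 0.278, 0.0, 0.001]
ft_force: [-0.9, 0.3, 6.3]
gripper_width: 0.0388
```

Request:
apply_moves([
  [[0,0,-0.5,0,30],[0,0,-1,0,30],[0,0,-1,0,30],[0,0,-1,0,30],[0,0,-0.5,0,30],[0,0,0,0,30]],
])

```text
time: 4.42
eef_pos: [0.4081, -0.3053, 0.3423]
eef_rot: [0.96, 0.278, 0.001, 0.001]
ft_force: [0.8, -0.3, -1.9]
gripper_width: 0.0392
```

```bash
python3 - <<'E'
from h import *
plan((0.60,0.02,0.38),0)
E
```

```text
pos [ 0.4081 -0.3053  0.3423] yaw 32.32 tilt -0.99999 units [ 8.403 -4.304 -0.946] spin 3.2315262478459466 F [ 0.8 -0.3 -1.9] w 39.2 t 4.425 j [ 0.79  0.28 -0.27  1.98  0.1   0.89 -0.54]
```

Request:
apply_moves([
  [[0.9,-0.5,-0.3,0,30],[0.9,-0.5,-0.3,0,30],[0.9,-0.5,-0.3,0,30],[0.9,-0.5,0,0,30],[0.9,-0.5,0,0,30],[0.9,-0.5,0,0,30],[0.9,-0.5,0,0,30],[0,0,0,0.8,30],[0,0,0,0.8,30],[0,0,0,0.8,30],[0,0,0,0.8,30],[0,0,0,0,30]],
])

```text
time: 5.92
eef_pos: [0.5456, -0.0521, 0.3754]
eef_rot: [1.0, 0.004, -0.001, -0.0]
ft_force: [-0.4, 0.2, -1.0]
gripper_width: 0.0394
```

```bash
python3 - <<'E'
from h import *
plan((0.60,0.02,0.38),0)
c=cam('wrist'); save(c['im'],'w2.png',None,1.5)
np.save('w2.npy',dict(c,m=None),allow_pickle=True)
E
```

```text
pos [ 0.5456 -0.0521  0.3754] yaw 0.43 tilt -1.0 units [ 1.373 -1.791 -0.119] spin 0.042919867713969495 F [-0.4  0.2 -1. ] w 39.4 t 5.925 j [ 0.27  0.31 -0.31  1.86  0.11  0.99 -1.65]
```

View pics/w2.png

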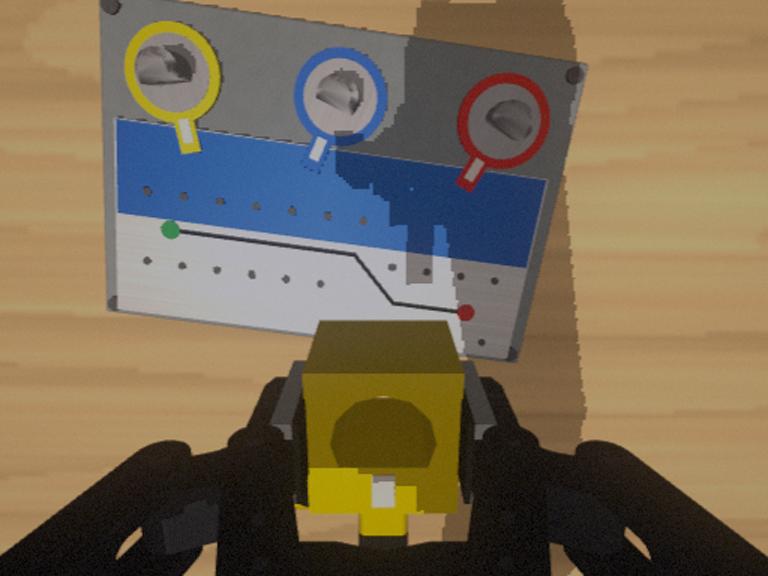

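```bash
cat >> h.py <<'E'
def fitcirc(Q):
    A=np.c_[2*Q,np.ones(len(Q))]; s=np.linalg.lstsq(A,(Q**2).sum(1),rcond=None)[0]
    return s[:2],np.sqrt(s[2]+s[:2]@s[:2])
def collar(c,col,guess,z=0.015):
    k=np.zeros(c['d'].shape,bool)
    for st,ce,m in blobs(c,col,15): k|=m
    v,u=np.nonzero(k); Q=ray(c,u,v,z)[:,:2]; g=np.array(guess)
    for _ in range(4):
        r=np.linalg.norm(Q-g,axis=1); q=Q[(r<0.0285)&(r>0.015)]; g,rad=fitcirc(q)
    # bright low-saturation mark between 28 and 42 mm from centre, near the pointer
    r=np.linalg.norm(Q-g,axis=1); pt=Q[(r>0.029)&(r<0.048)]
    H=hsv(c); k=(H[...,1]<60)&(H[...,2]>150)
    k=cv2.dilate(k.astype(np.uint8),np.ones((1,1)))>0
    v,u=np.nonzero(k); W=ray(c,u,v,z)[:,:2]; rw=np.linalg.norm(W-g,axis=1); W=W[(rw>0.025)&(rw<0.046)]
    ang=lambda X: None if len(X)==0 else np.degrees(np.arctan2(*((X.mean(0)-g)[::-1]))).round(2)
    print(col,'centre',g.round(4),'meanR',rad.round(4),'Rrange',np.percentile(np.linalg.norm(q-g,axis=1),[3,97]).round(4),'pointer',ang(pt),len(pt),'white',ang(W),len(W))
    return g
E
python3 - <<'E'
from h import *
c=np.load('w2.npy',allow_pickle=True).item()
def b(u,v,z=0.0135): return ray(c,u,v,z)[0]
gs={k:b(u/1.5,v/1.5,.015)[:2] for k,(u,v) in dict(yellow=(172,73),blue=(341,97),red=(503,121)).items()}
C={k:collar(c,k,g) for k,g in gs.items()}
print('spacing',np.linalg.norm(C['yellow']-C['blue']),np.linalg.norm(C['blue']-C['red']))
d=C['red']-C['yellow']; print('row angle',np.degrees(np.arctan2(d[1],d[0])))
S=[b(u/1.5,v/1.5) for u,v in((171,230),(356,255),(393,302),(466,312))]
for p in S: print('seam',p.round(4))
print('lens',[np.linalg.norm(S[i+1]-S[i]).round(4) for i in range(3)])
P=pts(c); k=np.zeros(c['d'].shape,bool)
for st,ce,m in blobs(c,'yellow',15): k|=m
s=env.read_state();M=R.from_quat(s['eef_rot']).as_matrix()
k&=(P[...,2]>0.15); T=(P[k]-s['eef_pos'])@M
print('tool z hist',np.percentile(T[:,2],[2,10,25,50,75,95]).round(4))
top=T[T[:,2]<np.percentile(T[:,2],50)+0.0]
zt=T[:,2].min(); 
for zz in np.arange(0.12,0.18,0.004):
    q=T[(T[:,2]>=zz)&(T[:,2]<zz+.004)]
    if len(q)>20: print(zz.round(3),len(q),q.min(0).round(4),q.max(0).round(4))
E
```

```text
yellow centre [0.6489 0.0728] meanR 0.0252 Rrange [0.0222 0.028 ] pointer -171.31 146 white -172.82 116
blue centre [ 0.6359 -0.0259] meanR 0.0251 Rrange [0.0226 0.0274] pointer 173.21 1000 white 152.46 113
red centre [ 0.6228 -0.1247] meanR 0.0251 Rrange [0.0224 0.0277] pointer 150.21 129 white None 0
spacing 0.0995859857145297 0.09966789991287038
row angle -97.53330290494864
seam [0.5542 0.085  0.0135]
seam [ 0.5384 -0.0347  0.0135]
seam [ 0.5057 -0.0595  0.0135]
seam [ 0.4989 -0.1094  0.0135]
lens [np.float64(0.1208), np.float64(0.041), np.float64(0.0503)]
tool z hist [0.1453 0.1458 0.1463 0.1473 0.1612 0.1749]
0.144 6826 [-0.0245 -0.0201  0.144 ] [0.0191 0.0203 0.148 ]
0.148 947 [-0.0203 -0.0209  0.148 ] [0.0191 0.0207 0.152 ]
0.152 862 [-0.0103 -0.0216  0.152 ] [0.019  0.0199 0.156 ]
0.156 787 [-0.0103 -0.0222  0.156 ] [0.019  0.0197 0.16  ]
0.16 709 [-0.0101 -0.0197  0.16  ] [0.0192 0.0198 0.164 ]
0.164 780 [-0.0517 -0.0197  0.164 ] [0.019  0.0196 0.168 ]
0.168 931 [-0.0529 -0.0197  0.168 ] [0.0191 0.0198 0.172 ]
0.172 519 [-0.0099 -0.0194  0.172 ] [0.0188 0.0197 0.176 ]
0.176 428 [-0.0099 -0.0194  0.176 ] [0.0188 0.0196 0.18  ]
```

```bash
cat >> h.py <<'E'
def over(axis,yawt,z,back=0.0,off=-0.0012):
    "TCP position so that held bore axis (tool x=off) is over axis, set back along tool x"
    u=np.array([np.cos(np.radians(yawt)),np.sin(np.radians(yawt))])
    return (*(np.array(axis)-u*(off+back)),z)
E
python3 - <<'E'
from h import *
plan(over((.6489,.0728),7.7,0.30,0.06),7.7)
E
```

```text
pos [ 0.5457 -0.052   0.3757] yaw 0.47 tilt -1.0 units [ 1.153 -2.914  1.89 ] spin -0.7225627692637786 F [-0.4 -0.6 -0.7] w 39.3 t 5.975 j [ 0.27  0.31 -0.31  1.86  0.11  0.99 -1.65]
```

Request:
apply_moves([
  [[0.38,-0.97,0.63,0,30],[0.38,-0.97,0.63,0,30],[0.39,-0.97,0.63,0,30],[0,0,0,-0.72,30],[0,0,0,0,30],[0,0,0,0,30]],
])

```text
time: 6.72
eef_pos: [0.5914, 0.0637, 0.3014]
eef_rot: [0.998, 0.064, -0.0, 0.0]
ft_force: [-0.1, 0.0, -2.1]
gripper_width: 0.039
```

```bash
python3 - <<'E'
from h import *
c=cam('wrist'); save(c['im'],'w3.png',None,1.4)
g=collar(c,'yellow',(.6489,.0728))
plan(over(g,7.7,0.235,0),7.7)
np.save('w3.npy',dict(c,m=None),allow_pickle=True)
E
```

```text
yellow centre [0.649  0.0734] meanR 0.0251 Rrange [0.0223 0.0277] pointer -171.21 206 white 112.22 19
pos [0.5914 0.0636 0.3017] yaw 7.4 tilt -1.0 units [ 1.489 -0.058  1.667] spin -0.03034477673107716 F [ 0.1 -0.3 -0.7] w 38.7 t 6.775 j [ 0.08  0.47 -0.35  1.82  0.2   0.89 -1.8 ]
```

View pics/w3.png

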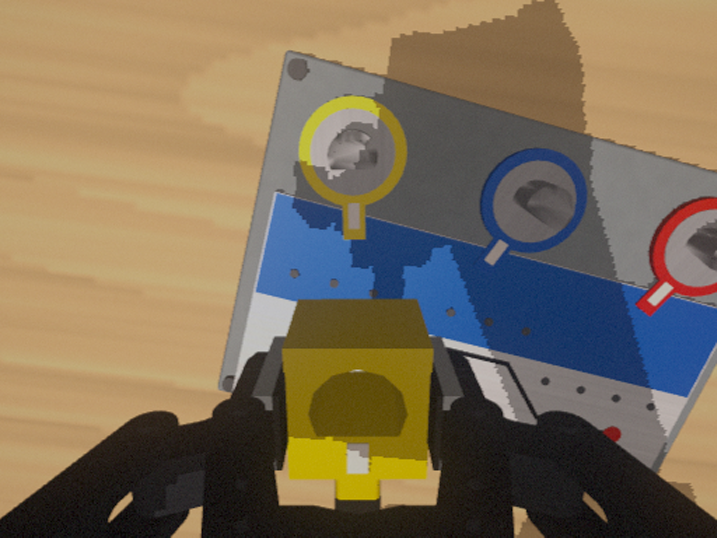

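Request:
apply_moves([
  [[0.5,-0.03,0.4,-0.11,30],[0.5,-0.02,0.4,0,30],[0.48,0,0.4,0,30],[0,0,0.4,0,30],[0,0,0,0,30],[0,0,0,0,30]],
])

```text
time: 7.52
eef_pos: [0.6492, 0.0749, 0.2381]
eef_rot: [0.997, 0.075, 0.0, 0.0]
ft_force: [-0.3, 0.6, -1.3]
gripper_width: 0.0388
```

```bash
python3 - <<'E'
from h import *
plan(over((.649,.0734),8.5,0.1965,0),8.5)
E
```

```text
pos [0.6492 0.0749 0.2381] yaw 8.61 tilt -1.0 units [0.02  0.035 1.04 ] spin 0.011444956394049655 F [-0.3  0.6 -1.3] w 38.8 t 7.525 j [ 0.04  0.63 -0.32  1.72  0.25  0.84 -1.81]
```

Request:
apply_moves([
  [[0.02,0.035,0,0,30],[0,0,0.15,0,30],[0,0,0.15,0,30],[0,0,0.1,0,30],[0,0,0.1,0,30],[0,0,0,0,30],[0,0,0,0,30]],
])

```text
time: 8.4
eef_pos: [0.6507, 0.0738, 0.2176]
eef_rot: [0.997, 0.075, 0.0, 0.0]
ft_force: [0.9, 0.8, -0.1]
gripper_width: 0.0389
```

```bash
python3 - <<'E'
from h import *
plan(over((.649,.0734),8.5,0.1965,0),8.5)
E
```

```text
pos [0.6507 0.0738 0.2176] yaw 8.63 tilt -1.0 units [-0.015  0.004  0.527] spin 0.012669344575971308 F [ 0.9  0.8 -0.1] w 38.9 t 8.4 j [ 0.04  0.66 -0.31  1.72  0.26  0.8  -1.81]
```

No contact force, and the hub is already past the taper tip. Continuing down.

Request:
apply_moves([
  [[-0.01,0,0.1,0,30],[0,0,0.1,0,30],[0,0,0.1,0,30],[0,0,0,0,30],[0,0,0,0,30]],
])

```text
time: 9.02
eef_pos: [0.6503, 0.0737, 0.2055]
eef_rot: [0.997, 0.075, 0.0, 0.0]
ft_force: [-0.4, 0.1, -2.0]
gripper_width: 0.0388
```

Request:
apply_moves([
  [[0,0,0.1,0,30],[0,0,0.08,0,30],[0,0,0.06,0,30],[0,0,0.03,0,30],[0,0,0,0,30],[0,0,0,0,30]],
])

```text
time: 9.78
eef_pos: [0.6502, 0.0738, 0.197]
eef_rot: [0.997, 0.075, -0.0, 0.0]
ft_force: [-5.0, -0.4, 13.4]
gripper_width: 0.0393
```

Request:
apply_moves([
  [[0,0,0,0,85],[0,0,0,0,85],[0,0,0,0,85],[0,0,0,0,85],[0,0,-0.5,0,85],[0,0,-1,0,85],[0,0,-1,0,85],[-0.5,0,-1,0,85],[-0.5,0,0,0,85],[0,0,0,0,85]],
])

```text
time: 11.02
eef_pos: [0.6099, 0.0677, 0.3366]
eef_rot: [0.997, 0.075, 0.001, 0.0]
ft_force: [0.2, 0.3, 0.1]
gripper_width: 0.085
```

```bash
python3 - <<'E'
from h import *
c,o=hub('yellow',0.051); P=pts(c)
for st,ce,m in blobs(c,'yellow',200): print(st,np.percentile(P[m][:,2],[5,25,50,75,95]).round(4))
t=cam('top');Pt=pts(t)
for st,ce,m in blobs(t,'blue')+blobs(t,'yellow'):
    q=Pt[m&(t['d']>0)]
    if len(q): print(st[4],ce.round(0),np.median(q,0).round(3))
plan((0.4,0.313,0.33))
E
```

```text
yellow size [41.3 39.9] axis [0.6488 0.0731] nose angle rect -171.4 rough -171.7 n 546
[ 222   95   67   98 3597] [0.014  0.0287 0.0502 0.051  0.0518]
6559 [464.  39.] [ 1.313 -0.662 -0.264]
2296 [248.  90.] [0.908 0.1   0.003]
282 [365. 143.] [ 0.768 -0.225  0.015]
314 [242. 202.] [0.585 0.094 0.014]
290 [329. 216.] [ 0.567 -0.134  0.014]
309 [151. 270.] [0.4   0.313 0.033]
993 [500. 289.] [ 0.406 -0.55   0.012]
134 [508. 371.] [ 0.214 -0.576  0.016]
213 [269. 287.] [0.37  0.017 0.032]
pos [0.611  0.0677 0.3353] yaw 8.61 tilt -1.0 units [-4.298 -6.854  0.127] spin None F [-0.4  0.7 -0.7] w 85.2 t 11.125 j [ 0.09  0.46 -0.36  1.74  0.19  0.97 -1.77]
```

Request:
apply_moves([
  [[-0.54,-0.86,0,0,85],[-0.54,-0.86,0,0,85],[-0.54,-0.86,0,0,85],[-0.54,-0.86,0,0,85],[-0.54,-0.86,0,0,85],[-0.54,-0.86,0,0,85],[-0.54,-0.86,0,0,85],[-0.54,-0.86,0,0,85],[0,0,0,0,85],[0,0,0,0,85]],
])

```text
time: 12.38
eef_pos: [0.3994, 0.3138, 0.3344]
eef_rot: [0.997, 0.075, -0.0, 0.0]
ft_force: [-0.1, -0.5, -1.5]
gripper_width: 0.0853
```

```bash
python3 - <<'E'
from h import *
c,o=hub('blue'); save(c['im'],'w4.png')
for ax,a in o: plan((*ax,0.26),a)
plan((.4,.313,.33))
E
```

```text
blue size [39.2 42.1] axis [0.4103 0.3118] nose angle rect 170.69 rough 170.4 n 368
pos [0.3997 0.3133 0.3344] yaw 8.53 tilt -1.0 units [0.258 0.075 1.859] spin 1.7834941907510795 F [-0.  -0.7 -0.5] w 85.0 t 12.425 j [-0.35  0.32 -0.48  1.98  0.19  0.89 -2.35]
pos [0.3997 0.3133 0.3344] yaw 8.53 tilt -1.0 units [0.007 0.009 0.109] spin None F [-0.  -0.7 -0.5] w 85.0 t 12.425 j [-0.35  0.32 -0.48  1.98  0.19  0.89 -2.35]
```

Request:
apply_moves([
  [[0,0,0,-1,85],[0,0,0,-1,85],[0,0,0,-1,85],[0,0,0,-1,85],[0,0,0,-1,85],[0,0,0,-1,85],[0,0,0,-1,85],[0,0,0,-1,85],[0,0,0,-1,85],[0,0,0,-1,85],[0,0,0,-1,85]],
])

```text
time: 13.8
eef_pos: [0.4, 0.3127, 0.3344]
eef_rot: [0.509, 0.861, -0.0, 0.0]
ft_force: [-0.3, -0.6, -0.1]
gripper_width: 0.0851
```

Request:
apply_moves([
  [[0,0,0,-1,85],[0,0,0,-1,85],[0,0,0,-1,85],[0,0,0,-1,85],[0,0,0,-1,85],[0,0,0.5,-0.22,85],[0,0,0.5,0,85],[0,0,0.4,0,85],[0,0,0,0,85],[0,0,0,0,85]],
])

```text
time: 15.05
eef_pos: [0.3986, 0.3143, 0.279]
eef_rot: [0.08, 0.997, 0.0, 0.0]
ft_force: [0.8, 0.0, 0.8]
gripper_width: 0.0851
```

```bash
python3 - <<'E'
from h import *
c,o=hub('blue')
for ax,a in o: plan((*ax,0.181),a)
c=np.load('w3.npy',allow_pickle=True).item()
collar(c,'blue',(.6359,-.0259))
H=hsv(c); 
for nm in ('w2','w3'):
    c=np.load(nm+'.npy',allow_pickle=True).item(); u,v=((318,151) if nm=='w2' else (497*1.5/1.4,251*1.5/1.4)); 
    p=ray(c,u/1.5,v/1.5,.015)[0,:2]; d=p-np.array((.636,-.026)); print(nm,np.linalg.norm(d),np.degrees(np.arctan2(d[1],d[0])))
E
```

```text
blue size [39.1 43.1] axis [0.4087 0.3118] nose angle rect 169.74 rough 170.6 n 720
pos [0.3986 0.3143 0.2793] yaw 170.84 tilt -1.0 units [-0.257 -0.024  2.457] spin 0.10990044556273518 F [-0.3  0.  -0.5] w 85.2 t 15.1 j [ 0.04  0.58 -1.05  2.01  0.64  0.92  0.07]
blue centre [ 0.636  -0.0253] meanR 0.0253 Rrange [0.0223 0.0279] pointer 172.74 1356 white None 0
w2 0.03437545272679889 155.88901771694262
w3 0.03244980086083655 154.50398158232656
```

Request:
apply_moves([
  [[-0.25,-0.02,0.8,0.06,85],[0,0,0.8,0,85],[0,0,0.6,0,85],[0,0,0.25,0,85],[0,0,0,0,85],[0,0,0,0,30],[0,0,0,0,30],[0,0,0,0,30],[0,0,0,0,30],[0,0,0,0,30],[0,0,0,0,30]],
])

```text
time: 16.48
eef_pos: [0.4086, 0.3119, 0.1816]
eef_rot: [0.085, 0.996, 0.0, 0.001]
ft_force: [-0.0, -1.3, 6.4]
gripper_width: 0.0387
```

Request:
apply_moves([
  [[0,0,-0.5,0,30],[0,0,-1,0,30],[0,0,-1,0,30],[0,0,-1,0,30],[0,0,-0.5,0,30],[0,0,0,0,30],[0,0,0,0,30]],
])

```text
time: 17.35
eef_pos: [0.4081, 0.3108, 0.3392]
eef_rot: [0.085, 0.996, -0.001, -0.001]
ft_force: [1.0, -0.2, -1.2]
gripper_width: 0.0392
```

```bash
cat >> h.py <<'E'
def held(c,col,s):
    P=pts(c); k=np.zeros(c['d'].shape,bool); M=R.from_quat(s['eef_rot']).as_matrix()
    for st,ce,m in blobs(c,col,15): k|=m
    k&=(P[...,2]>0.12); T=(P[k]-s['eef_pos'])@M; T=T[(np.abs(T[:,1])<.03)]
    for lo,hi in((.140,.148),(.150,.160),(.160,.172),(.172,.184)):
        q=T[(T[:,2]>lo)&(T[:,2]<hi)]
        if len(q)>20: print('held',lo,len(q),np.percentile(q,1,axis=0).round(4),np.percentile(q,99,axis=0).round(4))
E
python3 - <<'E'
from h import *
s=env.read_state(); c=cam('wrist'); held(c,'blue',s)
plan(over((.636,-.0256),154,0.32,0.06,0),None)
E
```

```text
held 0.14 7170 [-0.0209 -0.0195  0.1445] [0.021  0.0195 0.1477]
held 0.15 2040 [-0.0152 -0.0192  0.1501] [0.0213 0.0171 0.1598]
held 0.16 3980 [-0.0151 -0.0172  0.1603] [0.0482 0.015  0.1714]
held 0.172 472 [-0.0153 -0.0176  0.172 ] [0.0213 0.0162 0.1806]
pos [0.4081 0.3108 0.3391] yaw 170.22 tilt -1.0 units [-8.484 -7.739  0.478] spin None F [-0.7  0.5 -1.2] w 39.4 t 17.4 j [ 0.12  0.52 -1.12  1.94  0.54  1.03  0.16]
```

Request:
apply_moves([
  [[-0.94,-0.86,0,0,30],[-0.94,-0.86,0,0,30],[-0.94,-0.86,0,0,30],[-0.94,-0.86,0,0,30],[-0.94,-0.86,0,0,30],[-0.94,-0.86,0,0,30],[-0.94,-0.86,0,0,30],[-0.95,-0.86,0,0,30],[-0.95,-0.86,0.2,0,30],[0,0,0.2,0.8,30],[0,0,0,0.8,30],[0,0,0,0,30]],
])

```text
time: 18.9
eef_pos: [0.6898, -0.051, 0.3228]
eef_rot: [0.222, 0.975, -0.0, -0.001]
ft_force: [0.1, 1.1, -0.4]
gripper_width: 0.0391
```

```bash
python3 - <<'E'
from h import *
s=env.read_state(); c=cam('wrist'); save(c['im'],'w5.png',None,1.5); held(c,'blue',s)
np.save('w5.npy',dict(c,m=None),allow_pickle=True)
g=collar(c,'blue',(.636,-.0256))
plan(over(g,154,0.235,0,-0.0008),154)
E
```

```text
held 0.14 7089 [-0.0208 -0.0194  0.1445] [0.021  0.0195 0.1477]
held 0.15 2111 [-0.0152 -0.019   0.1501] [0.0213 0.0187 0.1599]
held 0.16 4089 [-0.0149 -0.0181  0.1602] [0.0483 0.0163 0.1715]
held 0.172 549 [-0.0153 -0.0191  0.1721] [0.0213 0.0161 0.1803]
blue centre [ 0.6358 -0.0258] meanR 0.0251 Rrange [0.0225 0.0275] pointer 179.61 1989 white 158.5 217
pos [ 0.6899 -0.0509  0.3233] yaw 154.4 tilt -1.0 units [ 1.506 -0.016  2.21 ] spin 0.0404152921507432 F [ 0.5 -0.6 -0.5] w 39.1 t 18.95 j [ 0.59  0.75 -0.93  1.53  0.64  1.18  0.66]
```

View pics/w5.png

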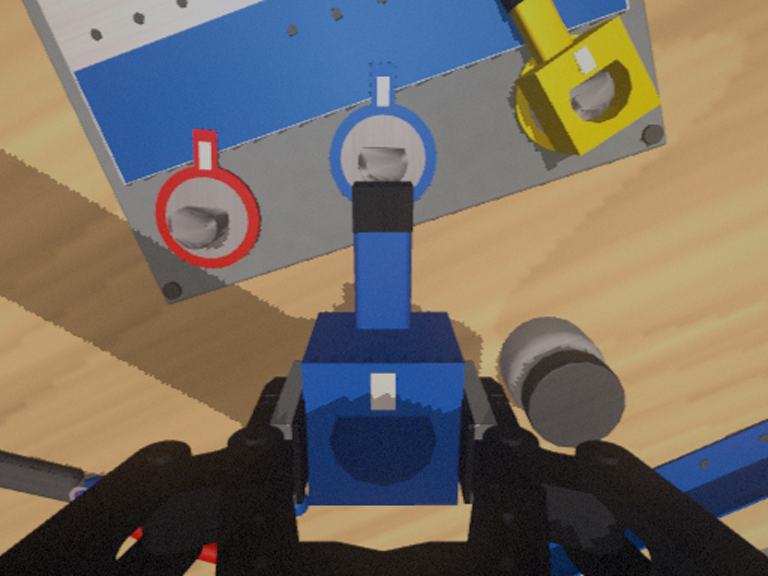

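Request:
apply_moves([
  [[0.5,-0.01,0.3,0,30],[0.5,0,0.5,0,30],[0.5,0,0.6,0,30],[0,0,0.6,0,30],[0,0,0.15,0,30],[0,0,0,0,30],[0,0,0,0,30]],
])

```text
time: 19.82
eef_pos: [0.6367, -0.0255, 0.2395]
eef_rot: [0.223, 0.975, 0.0, 0.001]
ft_force: [0.2, -0.5, -1.1]
gripper_width: 0.0393
```

```bash
python3 - <<'E'
from h import *
plan(over((.6358,-.0257),154.4,0.1965,0,-.0008),154.4)
E
```

```text
pos [ 0.6367 -0.0255  0.2395] yaw 154.21 tilt -1.0 units [ 0.039 -0.015  1.076] spin -0.01924706144389745 F [ 0.2 -0.5 -1.1] w 39.3 t 19.825 j [ 0.57  0.77 -0.89  1.73  0.71  0.99  0.53]
```

Request:
apply_moves([
  [[0.04,-0.015,0.1,-0.02,30],[0,0,0.15,0,30],[0,0,0.15,0,30],[0,0,0.1,0,30],[0,0,0.1,0,30],[0,0,0,0,30],[0,0,0,0,30]],
])

```text
time: 20.7
eef_pos: [0.6342, -0.0252, 0.2149]
eef_rot: [0.221, 0.975, 0.0, 0.0]
ft_force: [0.3, 0.0, 0.1]
gripper_width: 0.0394
```

```bash
python3 - <<'E'
from h import *
plan(over((.6358,-.0257),154.4,0.1965,0,-.0008),154.4)
E
```

```text
pos [ 0.6342 -0.0252  0.2149] yaw 154.43 tilt -1.0 units [-0.021  0.005  0.459] spin 0.0032546873131082065 F [0.3 0.  0.1] w 39.4 t 20.7 j [ 0.56  0.8  -0.87  1.75  0.74  0.95  0.51]
```

Request:
apply_moves([
  [[-0.02,0,0.08,0,30],[0,0,0.1,0,30],[0,0,0.1,0,30],[0,0,0.08,0,30],[0,0,0.06,0,30],[0,0,0.04,0,30],[0,0,0,0,30],[0,0,0,0,30]],
])

```text
time: 21.7
eef_pos: [0.6349, -0.0256, 0.1967]
eef_rot: [0.221, 0.975, -0.0, 0.0]
ft_force: [-1.8, -1.0, 2.3]
gripper_width: 0.0389
```

Request:
apply_moves([
  [[0,0,0.03,0,30],[0,0,0,0,30],[0,0,0,0,30]],
])

```text
time: 22.08
eef_pos: [0.6349, -0.0254, 0.1966]
eef_rot: [0.221, 0.975, -0.0, 0.0]
ft_force: [-4.0, -1.8, 11.4]
gripper_width: 0.0392
```

Request:
apply_moves([
  [[0,0,0,0,85],[0,0,0,0,85],[0,0,0,0,85],[0,0,0,0,85],[0,0,-0.5,0,85],[0,0,-1,0,85],[0,0,-1,0,85],[0,0,-1,0,85],[0,0,0,0,85],[0,0,0,0,85]],
])

```text
time: 23.32
eef_pos: [0.6346, -0.0257, 0.3356]
eef_rot: [0.221, 0.975, -0.0, 0.0]
ft_force: [-0.2, -1.1, -0.9]
gripper_width: 0.0854
```

```bash
python3 - <<'E'
from h import *
for k in('blue','yellow'): c,o=hub(k,0.051)
save(c['im'],'w6.png',None,1.4)
t=cam('top');Pt=pts(t); save(t['im'],'top1.png',None,1.5)
for b in blobs(t,'yellow')+blobs(t,'green')+blobs(t,'teal'):
    q=Pt[b[2]&(t['d']>0)]; print(b[0][4],b[1].round(0),np.median(q,0).round(3))
plan((.586,.336,.33),90)
E
```

```text
blue size [40.  42.4] axis [ 0.6355 -0.0256] nose angle rect 154.42 rough 152.2 n 768
yellow size [43.6 40.4] axis [0.6478 0.0728] nose angle rect -171.36 rough -169.0 n 887
351 [252. 182.] [0.637 0.07  0.044]
393 [276. 286.] [ 0.377 -0.004  0.033]
521 [145. 194.] [0.58  0.336 0.057]
16 [245. 215.] [0.554 0.085 0.015]
277 [ 82. 222.] [0.497 0.457 0.129]
pos [ 0.6345 -0.0259  0.3341] yaw 154.43 tilt -1.0 units [4.998 7.638 0.103] spin 6.443153782655225 F [ 0.3  0.2 -0.1] w 85.3 t 23.475 j [ 0.62  0.67 -0.97  1.67  0.6   1.14  0.61]
```

View pics/w6.png

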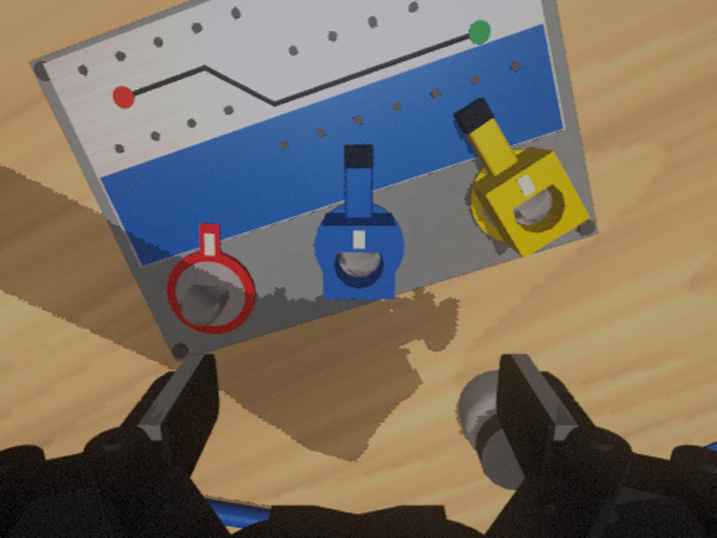

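Request:
apply_moves([
  [[0.6,0.9,-0.3,0,85],[0.6,0.9,-0.3,0,85],[0.6,0.9,-0.3,0,85],[0.6,0.9,0,0,85],[0.6,0.9,0,0,85],[0.6,0.9,0,0,85],[0.6,0.9,0,0,85],[0.6,0.9,0,0,85],[0,0,0,0,85],[0,0,0,0,85]],
])

```text
time: 24.72
eef_pos: [0.5862, 0.3165, 0.3701]
eef_rot: [0.221, 0.975, -0.001, -0.0]
ft_force: [0.0, -0.4, -0.6]
gripper_width: 0.085
```

```bash
python3 - <<'E'
from h import *
s=env.read_state(); plan((.586,.336,.33))
c=cam('wrist'); save(c['im'],'w7.png',None,1.5); np.save('w7.npy',dict(c,m=None),allow_pickle=True)
P=pts(c)
print('tall things zmax', np.nanmax(np.where(c['d']>0,P[...,2],0)[:220]))
k=(c['d']>0)&(P[...,2]>0.09)&(P[...,2]<0.2); n,l,st,ce=cv2.connectedComponentsWithStats(k.astype(np.uint8))
for i in range(1,n):
    if st[i][4]>100: q=P[l==i]; print(st[i],ce[i].round(),q.min(0).round(3),q.max(0).round(3))
E
```

```text
pos [0.5862 0.3165 0.3701] yaw 154.42 tilt -1.0 units [0.216 0.44  1.002] spin None F [ 0.  -0.4 -0.6] w 85.0 t 24.725 j [ 0.06  0.68 -0.97  1.56  0.58  1.22  0.11]
tall things zmax 0.14809285266042022
[372   0  73  17 776] [400.   6.] [0.504 0.436 0.09 ] [0.524 0.474 0.128]
[ 410   97  102   83 7180] [462. 137.] [0.58 0.43 0.09] [0.63  0.48  0.148]
[ 273  159   54   55 1750] [299. 186.] [0.579 0.329 0.09 ] [0.614 0.364 0.114]
[495 311  17  11 120] [504. 315.] [0.772 0.45  0.09 ] [0.777 0.461 0.103]
```

View pics/w7.png

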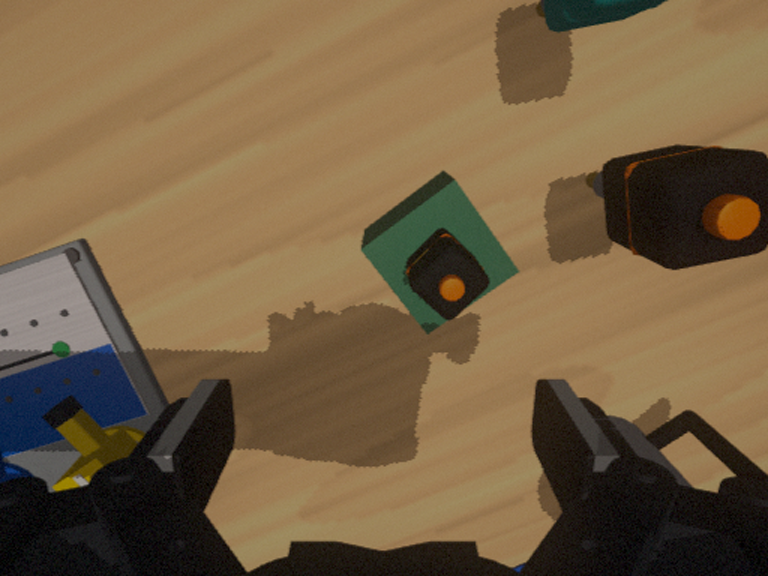

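```bash
cat >> h.py <<'E'
def block(c,guess,z=0.104,tol=0.004,r=0.03):
    P=pts(c); k=(c['d']>0)&(np.abs(P[...,2]-z)<tol)&(np.hypot(P[...,0]-guess[0],P[...,1]-guess[1])<r)
    Q=P[k][:,:2]; (ce,wh,a)=cv2.minAreaRect((Q*1000).astype(np.float32))
    k2=(c['d']>0)&(P[...,2]>z+.0055)&(np.hypot(P[...,0]-guess[0],P[...,1]-guess[1])<r)
    print('block',np.round(ce,1),np.round(wh,1),'ang',round(a,2),'n',len(Q),'zmed',np.median(P[k][:,2]).round(4),'cap',P[k2].mean(0).round(4),P[k2][:,:2].min(0).round(4),P[k2][:,:2].max(0).round(4))
    return np.array(ce)/1000,a
def stand(c,g=(.586,.336)):
    P=pts(c); m=cv2.inRange(hsv(c),(60,60,25),(85,255,255))>0
    k=m&(np.abs(P[...,2]-.058)<.004)&(np.hypot(P[...,0]-g[0],P[...,1]-g[1])<.06); Q=P[k][:,:2]
    ce,wh,a=cv2.minAreaRect((Q*1000).astype(np.float32)); print('stand',np.round(ce,1),np.round(wh,1),round(a,2),len(Q))
E
python3 - <<'E'
from h import *
c=np.load('w7.npy',allow_pickle=True).item()
g,a=block(c,(.596,.346)); stand(c)
for y in (a,a+90): plan((*g,.30),y)
E
```

```text
block [596.5 346.5] [29.9 29.8] ang 20.1 n 1358 zmed 0.1035 cap [0.5948 0.3558 0.2556] [0.5764 0.3215] [0.6159 0.3756]
stand [596.6 346.3] [63.8 62.8] 11.1 3268
pos [0.5867 0.3157 0.3702] yaw 154.33 tilt -1.0 units [0.112 0.803 1.753] spin -4.577122942169405 F [ 0.4 -0.8  1.1] w 84.8 t 24.775 j [ 0.06  0.68 -0.97  1.56  0.58  1.22  0.11]
pos [0.5867 0.3157 0.3702] yaw 154.33 tilt -1.0 units [0.112 0.803 1.753] spin 4.422877057830595 F [ 0.4 -0.8  1.1] w 84.8 t 24.775 j [ 0.06  0.68 -0.97  1.56  0.58  1.22  0.11]
```

Request:
apply_moves([
  [[0.06,0.4,0.4,0.9,85],[0,0,0.4,0.9,85],[0,0,0.4,0.9,85],[0,0,0.4,0.9,85],[0,0,0,0.82,85],[0,0,0,0,85],[0,0,0,0,85]],
])

```text
time: 25.65
eef_pos: [0.5913, 0.3316, 0.3072]
eef_rot: [0.572, 0.82, 0.0, 0.0]
ft_force: [1.0, 0.3, -0.5]
gripper_width: 0.0852
```

```bash
python3 - <<'E'
from h import *
c=cam('wrist'); 
g,a=block(c,(.5965,.3465)); stand(c)
plan((*g,.241),a)
E
```

```text
block [596.8 347.3] [29.8 29. ] ang 20.31 n 2342 zmed 0.1035 cap [0.6009 0.3495 0.2064] [0.567  0.3331] [0.6249 0.3619]
stand [596.7 346.9] [63.3 63.3] 11.06 5078
pos [0.5911 0.3318 0.3073] yaw 110.25 tilt -1.0 units [0.313 0.267 1.657] spin 8.994175163618278 F [ 0.1 -0.5  0.3] w 85.1 t 25.7 j [-0.08  0.68 -0.75  1.59  0.51  1.08 -0.62]
```

Request:
apply_moves([
  [[0.31,0.27,0.2,0,85],[0,0,0.6,0,85],[0,0,0.5,0,85],[0,0,0.35,0,85],[0,0,0,0,85],[0,0,0,0,85]],
])

```text
time: 26.45
eef_pos: [0.5968, 0.348, 0.2416]
eef_rot: [0.572, 0.82, 0.0, 0.0]
ft_force: [-0.2, -0.8, 0.7]
gripper_width: 0.0849
```

```bash
python3 - <<'E'
from h import *
plan((.5967,.347,.241),110.2)
E
```

```text
pos [0.5968 0.348  0.2416] yaw 110.22 tilt -1.0 units [-0.024 -0.011  0.014] spin 0.0024737681065914786 F [-0.2 -0.8  0.7] w 84.9 t 26.45 j [-0.13  0.77 -0.71  1.6   0.57  0.99 -0.67]
```

Request:
apply_moves([
  [[-0.02,-0.01,0,0,20],[0,0,0,0,20],[0,0,0,0,20],[0,0,0,0,20],[0,0,0,0,20],[0,0,0,0,20],[0,0,0,0,20]],
], newtons=60)

```text
time: 27.32
eef_pos: [0.5966, 0.3471, 0.2416]
eef_rot: [0.572, 0.82, 0.0, 0.0]
ft_force: [-0.1, -0.5, 4.2]
gripper_width: 0.0297
```

```bash
python3 - <<'E'
from h import *
plan((.5967,.347,.241),110.2)
E
```

```text
pos [0.5966 0.3471 0.2416] yaw 110.23 tilt -1.0 units [-0.004  0.001  0.016] spin 0.0025204266485928883 F [-0.1 -0.5  4.2] w 29.7 t 27.325 j [-0.13  0.77 -0.71  1.6   0.57  0.99 -0.67]
```

Request:
apply_moves([
  [[0,0,-0.3,0,20],[0,0,-0.8,0,20],[0,0,-0.9,0,20],[0,0,-0.9,0,20],[0,0,0,0.9,20],[0,0,0,0.9,20],[0,0,0,0.97,20],[0,0,0,0,20]],
])

```text
time: 28.32
eef_pos: [0.5962, 0.347, 0.3571]
eef_rot: [0.751, 0.66, -0.0, 0.0]
ft_force: [-0.2, 1.0, 0.1]
gripper_width: 0.0294
```

```bash
python3 - <<'E'
from h import *
plan((.53,-.09,.355),82.5)
E
```

```text
pos [0.5962 0.347  0.3571] yaw 82.65 tilt -1.0 units [-11.047  -0.244   0.061] spin 0.015437762098899554 F [-0.2  1.   0.1] w 29.4 t 28.325 j [-0.16  0.62 -0.66  1.52  0.4   1.14 -1.03]
```

Request:
apply_moves([
  [[-0.5,-0.02,0,0.015,20],[-1,-0.02,0,0,20],[-1,-0.02,0,0,20],[-1,-0.02,0,0,20],[-1,-0.02,0,0,20],[-1,-0.02,0,0,20],[-1,-0.02,0,0,20],[-1,-0.02,0,0,20],[-1,-0.02,0,0,20],[-1,-0.02,0,0,20],[-1,-0.02,0,0,20],[-0.5,0,0,0,20]],
])

```text
time: 29.82
eef_pos: [0.5279, -0.0918, 0.3568]
eef_rot: [0.754, 0.657, -0.001, 0.0]
ft_force: [-0.5, -0.3, -0.6]
gripper_width: 0.0293
```

Request:
apply_moves([
  [[0,0,0,0,20],[0,0,0,0,20]],
])

```text
time: 30.08
eef_pos: [0.5291, -0.0873, 0.3572]
eef_rot: [0.752, 0.659, 0.0, -0.0]
ft_force: [0.2, 0.2, -1.0]
gripper_width: 0.0296
```

```bash
python3 - <<'E'
from h import *
plan((.53,-.09,.355),82.5)
c=cam('wrist'); save(c['im'],'w8.png',None,1.5); np.save('w8.npy',dict(c,m=None),allow_pickle=True)
s=env.read_state(); M=R.from_quat(s['eef_rot']).as_matrix()
print('tip proj*1.5',1.5*proj(c,s['eef_pos']+M@np.array([0,0,.2316])))
G=(.5542,.085)
for col,z in(('green',.0135),('red',.0135)):
    for st,ce,m in blobs(c,col,10): print(col,st,ce.round(1),ray(c,*ce,z)[0].round(4))
print(proj(c,[(.5542,.085,.0135),(.5384,-.0347,.0135),(.5057,-.0595,.0135),(.4989,-.1094,.0135)])*1.5)
E
```

```text
pos [ 0.5291 -0.0873  0.3572] yaw 82.46 tilt -1.0 units [-0.065  0.031  0.056] spin -0.004187116761670495 F [ 0.2  0.2 -1. ] w 29.6 t 30.075 j [ 0.62  0.37 -0.67  1.89  0.27  0.98 -0.3 ]
tip proj*1.5 [[382.47786123 315.96983513]]
red [ 312  166   76   56 1048] [352.4 190.3] [ 0.618  -0.1206  0.0135]
red [221 189  11  11  96] [226.3 194.2] [ 0.4987 -0.1087  0.0135]
red [478 298  34  32 498] [497.4 312.8] [ 0.7652 -0.2787  0.0135]
[[386.60413053 -73.23520469]
 [386.31657515 164.60806052]
 [338.18432191 213.3675904 ]
 [339.96695122 292.21019464]]
```

View pics/w8.png

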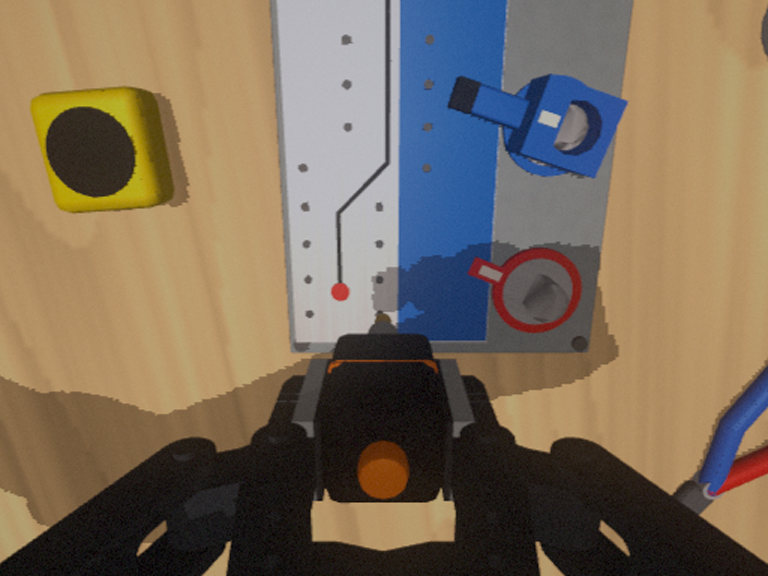

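```bash
cat > seam.py <<'E'
from h import *
S0=np.array([(.5542,.085),(.5384,-.0347),(.5057,-.0595),(.4989,-.1094)])
def lines(c):
    gray=cv2.cvtColor(c['im'],cv2.COLOR_RGB2GRAY).astype(float)
    for i in range(3):
        a,b=S0[i],S0[i+1]; L=np.linalg.norm(b-a); u=(b-a)/L; n=np.array([-u[1],u[0]])
        res=[]
        for t in np.arange(.008,L-.006,.004):
            o=np.arange(-.005,.0051,.00025); X=a+u*t+o[:,None]*n
            q=proj(c,np.c_[X,np.full(len(X),.0135)]).astype(np.float32)
            if q.min()<1 or q[:,0].max()>510 or q[:,1].max()>382: continue
            v=cv2.remap(gray.astype(np.float32),q[:,:1],q[:,1:],cv2.INTER_LINEAR)[:,0]
            w=np.clip(np.percentile(v,75)-v-15,0,None)
            if w.sum()>50: res.append((t,(w*o).sum()/w.sum()))
        res=np.array(res)
        if len(res)>2:
            p=np.polyfit(res[:,0],res[:,1],1); print('run',i,'n',len(res),'offset mm at start/end',(p[1]*1e3).round(2),(np.polyval(p,L)*1e3).round(2),'resid',((res[:,1]-np.polyval(p,res[:,0])).std()*1e3).round(2),'normal',n.round(3))
for f in('w2','w8'):
    print(f); lines(np.load(f+'.npy',allow_pickle=True).item())
c=np.load('w2.npy',allow_pickle=True).item()
for col in('green','red'):
    for st,ce,m in blobs(c,col,10): print(col,st,ray(c,*ce,.0135)[0].round(4))
E
python3 seam.py
```

```text
w2
run 0 n 27 offset mm at start/end 0.39 0.44 resid 0.06 normal [ 0.991 -0.131]
run 1 n 7 offset mm at start/end -0.83 -0.56 resid 0.09 normal [ 0.604 -0.797]
run 2 n 10 offset mm at start/end -0.66 0.18 resid 0.26 normal [ 0.991 -0.135]
w8
run 0 n 20 offset mm at start/end 0.35 0.34 resid 0.05 normal [ 0.991 -0.131]
run 1 n 7 offset mm at start/end -0.72 -0.57 resid 0.04 normal [ 0.604 -0.797]
run 2 n 10 offset mm at start/end -0.45 -0.22 resid 0.04 normal [ 0.991 -0.135]
green [108 147  12  12 110] [0.5548 0.0857 0.0135]
red [ 304   49   63   79 1232] [ 0.6206 -0.1225  0.0135]
red [305 204  11  10  85] [ 0.4985 -0.1088  0.0135]
```

```bash
python3 - <<'E'
from h import *
plan((.5547,.0855,.26),82.5)
E
```

```text
pos [ 0.5293 -0.0868  0.3573] yaw 82.51 tilt -1.0 units [4.353 0.068 2.434] spin 0.0005009471986639369 F [ 0.6  0.3 -1.9] w 29.3 t 30.125 j [ 0.62  0.37 -0.67  1.89  0.27  0.98 -0.3 ]
```

Request:
apply_moves([
  [[0.85,0.02,0.2,0,20],[0.9,0.02,0.3,0,20],[0.9,0.02,0.4,0,20],[0.9,0,0.5,0,20],[0.8,0,0.5,0,20],[0,0,0.4,0,20],[0,0,0.1,0,20],[0,0,0,0,20],[0,0,0,0,20]],
])

```text
time: 31.25
eef_pos: [0.5552, 0.0834, 0.2618]
eef_rot: [0.753, 0.658, 0.0, 0.001]
ft_force: [0.5, -0.2, -0.9]
gripper_width: 0.0295
```

```bash
python3 - <<'E'
from h import *
plan((.5547,.0855,.2426),82.5)
E
```

```text
pos [0.5552 0.0834 0.2618] yaw 82.29 tilt -1.0 units [ 0.051 -0.021  0.48 ] spin -0.0210193278993998 F [ 0.5 -0.2 -0.9] w 29.5 t 31.25 j [ 0.25  0.53 -0.63  1.91  0.42  0.83 -0.73]
```

Request:
apply_moves([
  [[0.05,-0.02,0.15,-0.02,20],[0,0,0.1,0,20],[0,0,0.08,0,20],[0,0,0,0,20],[0,0,0,0,20]],
])

```text
time: 31.88
eef_pos: [0.5544, 0.0863, 0.2479]
eef_rot: [0.751, 0.66, 0.0, 0.0]
ft_force: [0.0, -0.1, -1.4]
gripper_width: 0.0294
```

```bash
python3 - <<'E'
from h import *
plan((.5547,.0855,.2426),82.5)
c=cam('wrist'); plan((.5547,.0855,.2426),82.5)
save(c['im'],'w9.png',(150,120,362,279),3)
print(proj(c,(.5547,.0855,.0135)),)
E
```

```text
pos [0.5544 0.0863 0.2479] yaw 82.58 tilt -1.0 units [-0.019  0.009  0.133] spin 0.007659821612925555 F [ 0.  -0.1 -1.4] w 29.4 t 31.875 j [ 0.24  0.55 -0.62  1.92  0.44  0.8  -0.75]
pos [0.5545 0.0863 0.248 ] yaw 82.57 tilt -1.0 units [-0.018  0.009  0.135] spin 0.007341315224832101 F [-0.8 -0.1 -0.5] w 29.1 t 31.925 j [ 0.24  0.55 -0.62  1.92  0.44  0.8  -0.75]
[[255.33027865 210.87760295]]
```

View pics/w9.png

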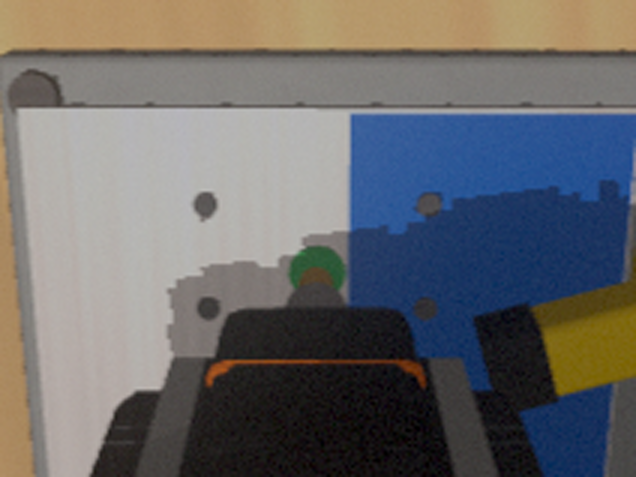

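Request:
apply_moves([
  [[-0.01,0.01,0.05,0,20],[0,0,0.05,0,20],[0,0,0.04,0,20],[0,0,0,0,20],[0,0,0,0,20],[0,0,0,0,20]],
])

```text
time: 32.67
eef_pos: [0.5548, 0.0858, 0.2424]
eef_rot: [0.751, 0.66, 0.0, 0.0]
ft_force: [-0.2, 0.2, 0.5]
gripper_width: 0.0292
```

```bash
python3 - <<'E'
from h import *
plan((.5547,.0855,.2426),82.5)
F=[]
for _ in range(3): cam('wrist'); s=env.read_state(); print(s['ft_force'].round(2),s['eef_pos'].round(4))
E
```

```text
pos [0.5548 0.0858 0.2424] yaw 82.57 tilt -1.0 units [-0.007 -0.002 -0.004] spin 0.007337310920723894 F [-0.2  0.2  0.5] w 29.2 t 32.675 j [ 0.24  0.56 -0.61  1.93  0.44  0.79 -0.75]
[ 1.26 -0.83  0.68] [0.5548 0.0858 0.2424]
[ 0.99 -0.36  0.16] [0.5548 0.0858 0.2424]
[ 1.63 -0.11  0.72] [0.5548 0.0858 0.2424]
```

Request:
apply_moves([
  [[-0.0625,0,0,0,20],[-0.0625,0,0,0,20],[-0.0625,0,0,0,20],[-0.0625,0,0,0,20],[-0.0625,0,0,0,20],[-0.0625,0,0,0,20],[-0.0625,0,0,0,20],[-0.0625,0,0,0,20],[-0.0625,0,0,0,20],[-0.0625,0,0,0,20],[-0.0625,0,0,0,20],[-0.0625,0,0,0,20]],
])

```text
time: 34.33
eef_pos: [0.5508, 0.0559, 0.2423]
eef_rot: [0.751, 0.66, -0.0, 0.0]
ft_force: [0.3, 1.3, 0.2]
gripper_width: 0.0294
```

```bash
cat > tr.py <<'E'
from h import *
W=np.array([(.5547,.0855),(.5389,-.0337),(.5054,-.0591),(.4988,-.1088)])
s=env.read_state(); p=s['eef_pos'][:2]; best=None
for i in range(3):
    a,b=W[i],W[i+1]; L=np.linalg.norm(b-a); u=(b-a)/L; t=np.clip((p-a)@u,0,L); e=p-a-u*t
    if best is None or np.linalg.norm(e)<best[0]: best=(np.linalg.norm(e),i,t,L,e)
print('run',best[1],'t mm',(best[2]*1e3).round(1),'of',(best[3]*1e3).round(1),'err world mm',(best[4]*1e3).round(2),'z',s['eef_pos'][2].round(4))
i=best[1]
for k in range(4): plan((*W[k],.2425),82.5) if abs(k-i)<2 else None
E
python3 tr.py
```

```text
run 0 t mm 29.9 of 120.2 err world mm [ 0.05 -0.01] z 0.2423
pos [0.5508 0.0559 0.2423] yaw 82.58 tilt -1.0 units [ 0.747  0.    -0.005] spin 0.0075380702109512756 F [0.3 1.3 0.2] w 29.4 t 34.325 j [ 0.29  0.55 -0.62  1.94  0.44  0.78 -0.7 ]
pos [0.5508 0.0559 0.2423] yaw 82.58 tilt -1.0 units [-2.259 -0.006 -0.004] spin 0.0075380702109512756 F [0.3 1.3 0.2] w 29.4 t 34.325 j [ 0.29  0.55 -0.62  1.94  0.44  0.78 -0.7 ]
```

Tracking is excellent (error under 0.1 mm). 90.3 mm remain on this run, so 36 rows.

Request:
apply_moves([
  [[-0.0625,0,0,0,20],[-0.0625,0,0,0,20],[-0.0625,0,0,0,20],[-0.0625,0,0,0,20],[-0.0625,0,0,0,20],[-0.0625,0,0,0,20],[-0.0625,0,0,0,20],[-0.0625,0,0,0,20],[-0.0625,0,0,0,20],[-0.0625,0,0,0,20],[-0.0625,0,0,0,20],[-0.0625,0,0,0,20]],
])

```text
time: 35.83
eef_pos: [0.5469, 0.0261, 0.2423]
eef_rot: [0.751, 0.66, -0.0, 0.0]
ft_force: [-0.7, -0.7, 1.0]
gripper_width: 0.0294
```

Request:
apply_moves([
  [[-0.0625,0,0,0,20],[-0.0625,0,0,0,20],[-0.0625,0,0,0,20],[-0.0625,0,0,0,20],[-0.0625,0,0,0,20],[-0.0625,0,0,0,20],[-0.0625,0,0,0,20],[-0.0625,0,0,0,20],[-0.0625,0,0,0,20],[-0.0625,0,0,0,20],[-0.0625,0,0,0,20],[-0.0625,0,0,0,20]],
])

```text
time: 37.33
eef_pos: [0.5431, -0.0036, 0.2423]
eef_rot: [0.751, 0.66, -0.0, 0.0]
ft_force: [0.4, 0.8, 0.8]
gripper_width: 0.0295
```

```bash
python3 tr.py
```

```text
run 0 t mm 89.9 of 120.2 err world mm [ 0.18 -0.02] z 0.2423
pos [ 0.5431 -0.0036  0.2423] yaw 82.58 tilt -1.0 units [ 2.247  0.    -0.005] spin 0.007505250233676009 F [0.4 0.8 0.8] w 29.5 t 37.325 j [ 0.4   0.54 -0.62  1.97  0.44  0.77 -0.6 ]
pos [ 0.5431 -0.0036  0.2423] yaw 82.58 tilt -1.0 units [-0.759 -0.006 -0.005] spin 0.007505250233676009 F [0.4 0.8 0.8] w 29.5 t 37.325 j [ 0.4   0.54 -0.62  1.97  0.44  0.77 -0.6 ]
```

Request:
apply_moves([
  [[-0.0632,-0.0005,0,0,20],[-0.0632,-0.0005,0,0,20],[-0.0632,-0.0005,0,0,20],[-0.0632,-0.0005,0,0,20],[-0.0632,-0.0005,0,0,20],[-0.0632,-0.0005,0,0,20],[-0.0632,-0.0005,0,0,20],[-0.0632,-0.0005,0,0,20],[-0.0632,-0.0005,0,0,20],[-0.0632,-0.0005,0,0,20],[-0.0632,-0.0005,0,0,20],[-0.0632,-0.0005,0,0,20]],
])

```text
time: 38.83
eef_pos: [0.5389, -0.0337, 0.2423]
eef_rot: [0.751, 0.66, 0.0, 0.0]
ft_force: [-0.1, 0.8, 0.8]
gripper_width: 0.0296
```

Request:
apply_moves([
  [[-0.0435,-0.044,0,0,20],[-0.0435,-0.044,0,0,20],[-0.0435,-0.044,0,0,20],[-0.0435,-0.044,0,0,20],[-0.0435,-0.044,0,0,20],[-0.0435,-0.044,0,0,20],[-0.0435,-0.044,0,0,20],[-0.0435,-0.044,0,0,20],[-0.0435,-0.044,0,0,20],[-0.0435,-0.044,0,0,20],[-0.0435,-0.044,0,0,20],[-0.0435,-0.044,0,0,20]],
])

```text
time: 40.33
eef_pos: [0.5152, -0.0516, 0.2423]
eef_rot: [0.751, 0.66, 0.0, 0.0]
ft_force: [-0.1, 1.1, 0.0]
gripper_width: 0.0294
```

```bash
python3 tr.py
```

```text
run 1 t mm 29.7 of 42.0 err world mm [-0.05  0.07] z 0.2423
pos [ 0.5152 -0.0516  0.2423] yaw 82.57 tilt -1.0 units [ 3.526  0.537 -0.005] spin 0.007372776675737214 F [-0.1  1.1  0. ] w 29.4 t 40.325 j [ 0.51  0.5  -0.62  2.02  0.43  0.74 -0.51]
pos [ 0.5152 -0.0516  0.2423] yaw 82.57 tilt -1.0 units [ 0.52   0.531 -0.004] spin 0.007372776675737214 F [-0.1  1.1  0. ] w 29.4 t 40.325 j [ 0.51  0.5  -0.62  2.02  0.43  0.74 -0.51]
pos [ 0.5152 -0.0516  0.2423] yaw 82.57 tilt -1.0 units [-0.218 -0.218 -0.004] spin 0.007372776675737214 F [-0.1  1.1  0. ] w 29.4 t 40.325 j [ 0.51  0.5  -0.62  2.02  0.43  0.74 -0.51]
```

Request:
apply_moves([
  [[-0.0436,-0.0436,0,0,20],[-0.0436,-0.0436,0,0,20],[-0.0436,-0.0436,0,0,20],[-0.0436,-0.0436,0,0,20],[-0.0436,-0.0436,0,0,20],[-0.0627,0,0,0,20],[-0.0627,0,0,0,20],[-0.0627,0,0,0,20],[-0.0627,0,0,0,20],[-0.0627,0,0,0,20],[-0.0627,0,0,0,20],[-0.0627,0,0,0,20]],
])

```text
time: 41.82
eef_pos: [0.5032, -0.0766, 0.2423]
eef_rot: [0.751, 0.66, 0.0, 0.0]
ft_force: [-0.3, 0.3, 0.2]
gripper_width: 0.0295
```

Request:
apply_moves([
  [[-0.0627,0,0,0,20],[-0.0627,0,0,0,20],[-0.0627,0,0,0,20],[-0.0627,0,0,0,20],[-0.0627,0,0,0,20],[-0.0627,0,0,0,20],[-0.0627,0,0,0,20],[-0.0627,0,0,0,20],[-0.0627,0,0,0,20],[-0.0627,0,0,0,20],[-0.0627,0,0,0,20],[-0.0627,0,0,0,20]],
])

```text
time: 43.32
eef_pos: [0.4993, -0.1064, 0.2423]
eef_rot: [0.751, 0.66, -0.0, 0.0]
ft_force: [0.3, 1.5, 0.8]
gripper_width: 0.0292
```

```bash
python3 tr.py
```

```text
run 2 t mm 47.7 of 50.1 err world mm [ 0.21 -0.03] z 0.2423
pos [ 0.4993 -0.1064  0.2423] yaw 82.58 tilt -1.0 units [ 1.93   0.746 -0.005] spin 0.007552158352332583 F [0.3 1.5 0.8] w 29.2 t 43.325 j [ 0.62  0.49 -0.62  2.04  0.42  0.73 -0.4 ]
pos [ 0.4993 -0.1064  0.2423] yaw 82.58 tilt -1.0 units [ 1.193 -0.002 -0.005] spin 0.007552158352332583 F [0.3 1.5 0.8] w 29.2 t 43.325 j [ 0.62  0.49 -0.62  2.04  0.42  0.73 -0.4 ]
pos [ 0.4993 -0.1064  0.2423] yaw 82.58 tilt -1.0 units [-0.061 -0.005 -0.005] spin 0.007552158352332583 F [0.3 1.5 0.8] w 29.2 t 43.325 j [ 0.62  0.49 -0.62  2.04  0.42  0.73 -0.4 ]
```

Request:
apply_moves([
  [[-0.0625,-0.005,0,0,20],[-0.012,0,0,0,20],[0,0,0,0,20],[0.0627,0,0,0,20],[0.0627,0,0,0,20],[0.0627,0,0,0,20],[0.0627,0,0,0,20],[0.0627,0,0,0,20],[0.0627,0,0,0,20],[0.0627,0,0,0,20],[0.0627,0,0,0,20],[0.0627,0,0,0,20]],
])

```text
time: 44.82
eef_pos: [0.5017, -0.0866, 0.2423]
eef_rot: [0.751, 0.66, -0.0, 0.0]
ft_force: [-1.2, -0.1, 1.2]
gripper_width: 0.0292
```

```bash
python3 tr.py
```

```text
run 2 t mm 27.8 of 50.1 err world mm [-0.04  0.01] z 0.2423
pos [ 0.5017 -0.0866  0.2423] yaw 82.57 tilt -1.0 units [ 1.433  0.751 -0.005] spin 0.007396336397728476 F [-1.2 -0.1  1.2] w 29.2 t 44.825 j [ 0.58  0.49 -0.62  2.04  0.42  0.73 -0.44]
pos [ 0.5017 -0.0866  0.2423] yaw 82.57 tilt -1.0 units [ 0.695  0.003 -0.005] spin 0.007396336397728476 F [-1.2 -0.1  1.2] w 29.2 t 44.825 j [ 0.58  0.49 -0.62  2.04  0.42  0.73 -0.44]
pos [ 0.5017 -0.0866  0.2423] yaw 82.57 tilt -1.0 units [-0.559 -0.    -0.005] spin 0.007396336397728476 F [-1.2 -0.1  1.2] w 29.2 t 44.825 j [ 0.58  0.49 -0.62  2.04  0.42  0.73 -0.44]
```

Request:
apply_moves([
  [[0.0632,0,0,0,20],[0.0632,0,0,0,20],[0.0632,0,0,0,20],[0.0632,0,0,0,20],[0.0632,0,0,0,20],[0.0632,0,0,0,20],[0.0632,0,0,0,20],[0.0632,0,0,0,20],[0.0632,0,0,0,20],[0.0632,0,0,0,20],[0.0632,0,0,0,20],[0.0434,0.044,0,0,20]],
])

```text
time: 46.32
eef_pos: [0.507, -0.0574, 0.2422]
eef_rot: [0.751, 0.66, -0.0, -0.0]
ft_force: [-1.4, 0.0, 0.4]
gripper_width: 0.0291
```

Request:
apply_moves([
  [[0.0434,0.044,0,0,20],[0.0434,0.044,0,0,20],[0.0434,0.044,0,0,20],[0.0434,0.044,0,0,20],[0.0434,0.044,0,0,20],[0.0434,0.044,0,0,20],[0.0434,0.044,0,0,20],[0.0434,0.044,0,0,20],[0.0434,0.044,0,0,20],[0.0434,0.044,0,0,20],[0.0434,0.044,0,0,20]],
])

```text
time: 47.7
eef_pos: [0.529, -0.0412, 0.2423]
eef_rot: [0.751, 0.66, -0.0, 0.0]
ft_force: [-0.8, 0.3, 0.6]
gripper_width: 0.0295
```

```bash
python3 tr.py
```

```text
run 1 t mm 12.4 of 42.0 err world mm [ 0.02 -0.02] z 0.2423
pos [ 0.529  -0.0412  0.2423] yaw 82.57 tilt -1.0 units [ 3.224  0.227 -0.005] spin 0.007476270363929416 F [-0.8  0.3  0.6] w 29.5 t 47.7 j [ 0.48  0.52 -0.62  2.    0.43  0.76 -0.53]
pos [ 0.529  -0.0412  0.2423] yaw 82.57 tilt -1.0 units [ 0.218  0.22  -0.004] spin 0.007476270363929416 F [-0.8  0.3  0.6] w 29.5 t 47.7 j [ 0.48  0.52 -0.62  2.    0.43  0.76 -0.53]
pos [ 0.529  -0.0412  0.2423] yaw 82.57 tilt -1.0 units [-0.52  -0.528 -0.004] spin 0.007476270363929416 F [-0.8  0.3  0.6] w 29.5 t 47.7 j [ 0.48  0.52 -0.62  2.    0.43  0.76 -0.53]
```

Five diagonal rows, then the first run back (48 rows in total).

Request:
apply_moves([
  [[0.0436,0.044,0,0,20],[0.0436,0.044,0,0,20],[0.0436,0.044,0,0,20],[0.0436,0.044,0,0,20],[0.0436,0.044,0,0,20],[0.0625,0,0,0,20],[0.0625,0,0,0,20],[0.0625,0,0,0,20],[0.0625,0,0,0,20],[0.0625,0,0,0,20],[0.0625,0,0,0,20],[0.0625,0,0,0,20]],
])

```text
time: 49.2
eef_pos: [0.5411, -0.0163, 0.2423]
eef_rot: [0.751, 0.66, -0.0, 0.0]
ft_force: [0.3, -2.2, 1.0]
gripper_width: 0.0296
```

Request:
apply_moves([
  [[0.0625,0,0,0,20],[0.0625,0,0,0,20],[0.0625,0,0,0,20],[0.0625,0,0,0,20],[0.0625,0,0,0,20],[0.0625,0,0,0,20],[0.0625,0,0,0,20],[0.0625,0,0,0,20],[0.0625,0,0,0,20],[0.0625,0,0,0,20],[0.0625,0,0,0,20],[0.0625,0,0,0,20]],
])

```text
time: 50.7
eef_pos: [0.5449, 0.0135, 0.2423]
eef_rot: [0.751, 0.66, -0.0, 0.0]
ft_force: [-1.0, -0.5, 0.5]
gripper_width: 0.0292
```

```bash
python3 tr.py
```

```text
run 0 t mm 72.7 of 120.2 err world mm [-0.23  0.03] z 0.2423
pos [0.5449 0.0135 0.2423] yaw 82.57 tilt -1.0 units [ 1.817  0.01  -0.005] spin 0.007228637427330398 F [-1.  -0.5  0.5] w 29.2 t 50.7 j [ 0.37  0.54 -0.62  1.96  0.44  0.77 -0.63]
pos [0.5449 0.0135 0.2423] yaw 82.57 tilt -1.0 units [-1.189  0.003 -0.005] spin 0.007228637427330398 F [-1.  -0.5  0.5] w 29.2 t 50.7 j [ 0.37  0.54 -0.62  1.96  0.44  0.77 -0.63]
```

Request:
apply_moves([
  [[0.0627,0.0004,0,0,20],[0.0627,0.0004,0,0,20],[0.0627,0.0004,0,0,20],[0.0627,0.0004,0,0,20],[0.0627,0.0004,0,0,20],[0.0627,0.0004,0,0,20],[0.0627,0.0004,0,0,20],[0.0627,0.0004,0,0,20],[0.0627,0.0004,0,0,20],[0.0627,0.0004,0,0,20],[0.0627,0.0004,0,0,20],[0.0627,0.0004,0,0,20]],
])

```text
time: 52.2
eef_pos: [0.549, 0.0433, 0.2423]
eef_rot: [0.751, 0.66, 0.0, 0.0]
ft_force: [-0.1, -0.9, 0.3]
gripper_width: 0.0294
```

Request:
apply_moves([
  [[0.0627,0.0004,0,0,20],[0.0627,0.0004,0,0,20],[0.0627,0.0004,0,0,20],[0.0627,0.0004,0,0,20],[0.0627,0.0004,0,0,20],[0.0627,0.0004,0,0,20],[0.0627,0.0004,0,0,20],[0.0627,0.0004,0,0,20],[0.0627,0.0004,0,0,20],[0.0627,0.0004,0,0,20],[0.0627,0.0004,0,0,20],[0.0627,0.0004,0,0,20]],
])

```text
time: 53.7
eef_pos: [0.5531, 0.0731, 0.2423]
eef_rot: [0.751, 0.66, -0.0, 0.0]
ft_force: [0.3, -0.8, 1.6]
gripper_width: 0.0296
```

Request:
apply_moves([
  [[0.0627,0,0,0,20],[0.0627,0,0,0,20],[0.0627,0,0,0,20],[0.0627,0,0,0,20],[0.0627,0,0,0,20],[0.012,0,0,0,20],[0,0,0,0,20],[0,0,0,0,20]],
])

```text
time: 54.7
eef_pos: [0.5548, 0.0861, 0.2424]
eef_rot: [0.751, 0.66, 0.0, -0.0]
ft_force: [0.9, 0.6, 0.7]
gripper_width: 0.0293
```

```bash
python3 tr.py
```

```text
run 0 t mm 0.0 of 120.2 err world mm [0.07 0.57] z 0.2424
pos [0.5548 0.0861 0.2424] yaw 82.58 tilt -1.0 units [-0.014  0.    -0.003] spin 0.00789883625824359 F [0.9 0.6 0.7] w 29.3 t 54.7 j [ 0.24  0.56 -0.61  1.93  0.44  0.79 -0.75]
pos [0.5548 0.0861 0.2424] yaw 82.58 tilt -1.0 units [-3.02  -0.007 -0.005] spin 0.00789883625824359 F [0.9 0.6 0.7] w 29.3 t 54.7 j [ 0.24  0.56 -0.61  1.93  0.44  0.79 -0.75]
```

Request:
apply_moves([
  [[0,0,-0.3,0,20],[0,0,-0.8,0,20],[0,0,-0.9,0,20],[0,0,-0.87,0,20],[0.9,0.03,0,0,20],[0.95,0.03,0,0,20],[0.95,0.03,0,0,20],[0.95,0.03,0,0,20],[0.95,0.03,0,0,20],[0.95,0.03,0,0,20],[0.95,0,0,0,20],[0,0,0,0,20]],
])

```text
time: 56.2
eef_pos: [0.5945, 0.3504, 0.3577]
eef_rot: [0.75, 0.662, 0.001, -0.001]
ft_force: [-0.0, -0.3, -1.3]
gripper_width: 0.0297
```

Request:
apply_moves([
  [[0,0,0,-0.9,20],[0,0,0,-0.9,20],[0,0,0,-0.97,20],[0,0,0,0,20],[0,0,0,0,20]],
])

```text
time: 56.82
eef_pos: [0.5962, 0.346, 0.3573]
eef_rot: [0.573, 0.82, -0.0, 0.0]
ft_force: [0.3, -0.3, -0.6]
gripper_width: 0.0295
```

```bash
python3 - <<'E'
from h import *
plan((.5966,.3471,.2416),110.23)
c=cam('wrist'); stand(c,(.5967,.347)); save(c['im'],'w10.png',None,1.5)
E
```

```text
pos [0.5962 0.346  0.3573] yaw 110.09 tilt -1.0 units [0.024 0.019 2.891] spin -0.013811083720699457 F [ 0.3 -0.3 -0.6] w 29.5 t 56.825 j [-0.09  0.65 -0.78  1.51  0.48  1.17 -0.61]
stand [596.7 346.6] [62.8 63.9] 11.2 5164
```

View pics/w10.png

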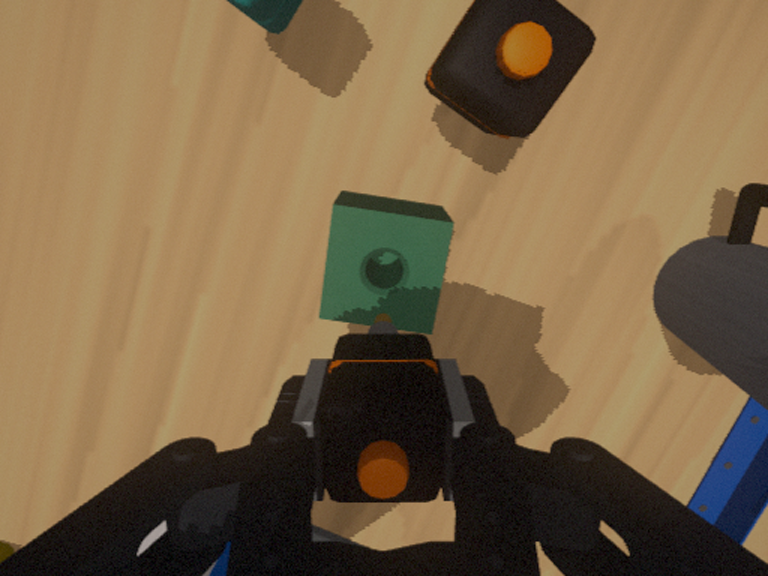

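Request:
apply_moves([
  [[0.024,0.019,0.3,-0.01,20],[0,0,0.5,0,20],[0,0,0.5,0,20],[0,0,0.15,0,20],[0,0,0,0,20],[0,0,0,0,20]],
])

```text
time: 57.62
eef_pos: [0.5965, 0.3482, 0.2998]
eef_rot: [0.571, 0.821, 0.001, 0.0]
ft_force: [0.1, -0.3, -1.1]
gripper_width: 0.0298
```

```bash
python3 - <<'E'
from h import *
plan((.5966,.3470,.2416),110.23)
E
```

```text
pos [0.5965 0.3482 0.2998] yaw 110.38 tilt -1.0 units [-0.03  -0.011  1.455] spin 0.01457931326328179 F [ 0.1 -0.3 -1.1] w 29.8 t 57.625 j [-0.11  0.71 -0.75  1.56  0.53  1.08 -0.64]
```

Request:
apply_moves([
  [[-0.03,-0.01,0.1,0.01,20],[0,0,0.25,0,20],[0,0,0.3,0,20],[0,0,0.3,0,20],[0,0,0.25,0,20],[0,0,0.12,0,20],[0,0,0.06,0,20],[0,0,0,0,20],[0,0,0,0,20]],
])

```text
time: 58.75
eef_pos: [0.5965, 0.3468, 0.2444]
eef_rot: [0.572, 0.821, 0.0, 0.0]
ft_force: [-0.1, 0.9, -1.1]
gripper_width: 0.029
```

```bash
python3 - <<'E'
from h import *
plan((.5966,.3470,.2416),110.23)
E
```

```text
pos [0.5965 0.3468 0.2444] yaw 110.27 tilt -1.0 units [0.005 0.004 0.07 ] spin 0.004202397196989694 F [-0.1  0.9 -1.1] w 29.0 t 58.75 j [-0.13  0.76 -0.72  1.6   0.57  1.   -0.67]
```

Request:
apply_moves([
  [[0,0,0.04,0,20],[0,0,0.03,0,20],[0,0,0.01,0,20],[0,0,0,0,20],[0,0,0,0,20]],
])

```text
time: 59.38
eef_pos: [0.5964, 0.3467, 0.2416]
eef_rot: [0.572, 0.821, 0.0, 0.0]
ft_force: [-1.7, -1.8, 4.2]
gripper_width: 0.0292
```

Seated at the original height with light contact. Releasing and withdrawing.

Request:
apply_moves([
  [[0,0,0,0,60],[0,0,0,0,85],[0,0,0,0,85],[0,0,0,0,85],[0,0,0,0,85],[0,0,-0.3,0,85],[0,0,-0.8,0,85],[0,0,-1,0,85],[0,0,-1,0,85],[-0.6,0,-0.6,0,85],[-0.6,0,0,0,85],[0,0,0,0,85]],
])

```text
time: 60.88
eef_pos: [0.6145, 0.2985, 0.3877]
eef_rot: [0.574, 0.819, -0.001, 0.001]
ft_force: [0.8, 0.1, -0.5]
gripper_width: 0.0847
```

```bash
python3 - <<'E'
from h import *
c=cam('wrist'); P=pts(c); block(c,(.5967,.347)); stand(c,(.5967,.347))
t=cam('top'); Pt=pts(t); save(t['im'],'top2.png',None,1.5)
for col,z in(('yellow',None),('blue',None)):
    for st,ce,m in blobs(t,col,100):
        q=Pt[m&(t['d']>0)]; print(col,st[4],ce.round(0),np.median(q,0).round(3),np.percentile(q[:,2],90).round(3))
plan((.5,.1,.4))
E
```

```text
block [596.9 346.3] [29.4 29.5] ang 20.03 n 1415 zmed 0.1035 cap [0.597  0.3466 0.1115] [0.5912 0.3408] [0.6028 0.3521]
stand [596.8 346.3] [62.8 63.1] 11.27 3683
yellow 359 [252. 182.] [0.638 0.071 0.045] 0.052
blue 6639 [463.  39.] [ 1.314 -0.659 -0.269] -0.247
blue 2296 [248.  90.] [0.908 0.1   0.003] 0.022
blue 281 [365. 143.] [ 0.768 -0.225  0.015] 0.018
blue 2214 [290. 206.] [ 0.58  -0.03   0.014] 0.034
blue 993 [500. 289.] [ 0.406 -0.551  0.012] 0.053
blue 135 [508. 371.] [ 0.214 -0.575  0.016] 0.03
pos [0.6128 0.3012 0.3873] yaw 110.25 tilt -1.0 units [-3.743 -4.389 -0.307] spin None F [-0.1  0.1 -0.2] w 84.5 t 60.975 j [-0.01  0.62 -0.79  1.5   0.46  1.22 -0.52]
```

View pics/top2.png

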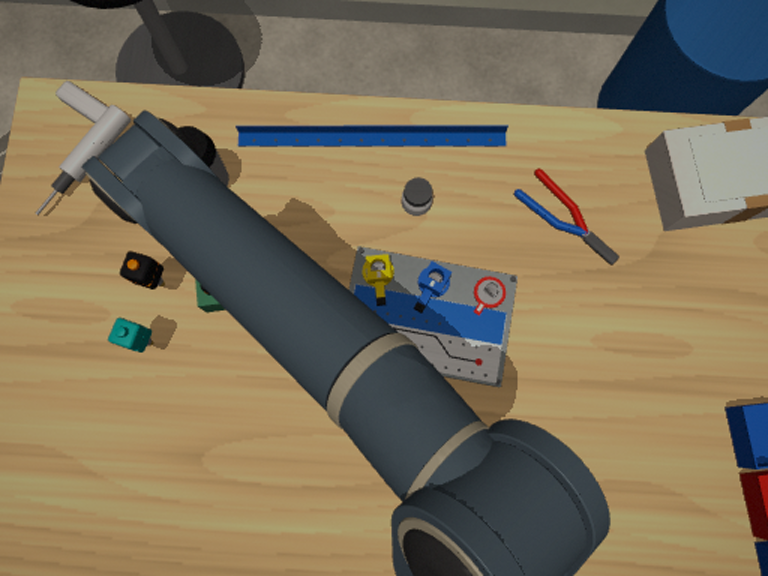

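```bash
python3 -c "
from workcell import env
print(env.finish_job())"
```

```text
the job is handed in; nothing more can be done
None
```

The job is handed in at about 61 s of the 208 s allowed. I used 12 viewed pictures.

- **Clamps:** Only the yellow and blue clamps were on the bench; no red one was in view. I fitted both on their own spindles. Hub tops measured about 51 mm, which is fully down on the flange. The bore axes sat within about 1 mm of the flange centres. Noses lay along the pointers to within about 1°.
- **Probe:** I took the small black one from the green stand; the larger black one and the turquoise one were look-alikes. Its tip went from the green dot to the red dot and back at about 2 cm/s, pressed in about 2.7 mm (about 1.5 N). It stayed within about 0.3 mm of the seam line I had measured. That line itself is uncertain by about 0.5 mm.
- **Return:** The probe is back upright in its stand. The block top is at 103.5 mm, as before, and its centre is within 1 mm of the stand's centre.
- **Last checks:** The jar and snips showed no change in the last top view. The arm hid the tape measure then, but it had not moved at the previous top view, and nothing went near it afterwards. No check failed.

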